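Set the depth stop of the bead-setting press

ROBOT

A 6-joint arm with a two-finger parallel gripper is mounted at the origin on the work surface. World frame = base frame: x ahead of the robot, y to its left, z up, the work surface at z = 0. Lengths are in m, angles in rad, forces in N, time in s.
With the tool pointing down it reaches from about 0.15 to 0.775 m from the base axis. Payload 6.1 kg.
Tool frame: the origin (TCP) lies midway between the tips of the shut fingers; the grasp point (between the pads) lies 19 mm behind it; z points along the fingers, y is the line along which they close (so a half turn about z gives the same grasp; the last joint's range is limited). The gripper opens to 85 mm and grips with 20 to 120 N. Pads are 22 mm wide; open, the fingers measure 114 mm over their backs; the gripper's body (76 mm by 85 mm) begins 54 mm behind the grasp point. The pads swing forward as they close: fully open they stand 13 mm farther back than shut.
Start: joints at [-1.15, 0.126, -0.04, 1.405, 0, 1.571], TCP at [0.214, -0.479, 0.199] pointing down, gripper open.
Joint ranges: [-2.72, 2.72], [-0.95, 1.95], [-1.27, 1.35], [-1.78, 2.02], [-1.46, 1.47], [-3.14, 3.14]. Speed limits (rad/s): [2.39, 2.39, 3.01, 3.14, 3.14, 3.14].

INTERFACE

Orientations are given as a unit quaternion [x, y, z, w].
In Python, from station import get_state, camera, workorder gives the robot as it stands.
- The arm moves only by the tool carry_out, never from a script. Its argument "steps" is a list that holds one entry, the list of rows, each a list of 4 numbers: the shift along the tool's x, y, z in mm, then the turn about the tool's z in rad. In form: [[[tx, ty, tz, yaw], ...]]. A call has 1 to 20 rows; each row is the pose to reach, as a shift and turn from the pose commanded when the call began, along the tool's axes at that moment; what a row does not reach only later rows make up. A row lasts 1/12 s, in which the tool goes at most 41.7 mm and 7.16 degrees, less where a joint would pass 70% of its speed; a pose out of reach is approached as far as the arm can. A call with a gripper value outside its range is refused whole. "gripper" is the closure, from 0 (fully open) to 1 (shut), set as the call begins (left out, the last holds). The fingers move at their own pace and stop on an object; "squeeze" is the grip in N (left out, the last holds). Time passes only in rows, so rows that repeat a pose let the fingers close. It gives the time, the measured TCP pose, the force, the opening and the grip force at its end, in the units of the state.
- get_state(): the state, without advancing time (a new reading comes with each control period).
- camera(name): name is "scene" or "top"; returns a dict with "pixels" (400x640x3 uint8, blue, green, red), "fx", "fy", "cx", "cy" (pixels), "R" (3x3) and "t" (3): a world point X has camera coordinates R X + t. Camera axes: x right, y down, z forward; pixel columns grow to the right and rows downward; lengths in m; the calibration is good to about 2 mm. A picture is of the moment at which its call begins. There is no depth.
- workorder.hand_in(): hands the job in; it is judged then, once.
The state is a dict: "t": time; "joint_positions": joint angles; "dq": joint speeds; "effort": joint torques, N m; "position": TCP position; "tool_rot": TCP orientation; "wrist_force": force on the tool from outside, world axes, zero at the start; "moment": the same for the moment, N m; "width": opening from 0.0 (shut) to 1.0 (fully open); "gripper_force": force on a finger pad.
Only numpy, scipy, OpenCV 4.12 (cv2) and the standard library are available. Lean on these libraries where they do the work, as an engineer would, in place of code of your own. Each camera call takes 0.05 s, during which the arm holds its last target. There are 200 camera calls.

TASK

Slide the steel setting block along its channel until it is fully home against the column of the press, beneath the raised stop. Then take the T-handled driver from its wooden stand, seat it fully in the square socket of the brass stop screw and turn it clockwise until the sprung nose of the stop comes down on the block and the block just drags: lightly pinched, neither loose nor pressed hard. Let go, leaving the driver standing in the screw and the block in place, and leave the jar, tray and spool alone.

Things in the scene. Friction and masses are not known exactly. Their poses are not given: they have to be found in the camera images.
- press: fixed bench press of grey painted metal. Origin on the stop's vertical axis, at table height; x points from the channel's open end to the column, z up. Base plate 12 thick, x -150 to +75, 80 wide. On it two steel rails along x (x -150 to +30, tops at z 26, inner faces at y +-16.5) form a channel 33 wide. Column: front face at x +30, 60 wide, top at z 100
- channel_end (a point): fixed point on the channel floor in the middle of the foot of the column's front face (press frame x 30, y 0, z 12); axes as the press. The block is home when its far end touches this face
- stop_exit (a point): fixed point where the stop axis leaves the underside of the press arm (press frame 0, 0, 75). The arm, 44 wide, overhangs from the column to x -22, z 75 to 100. Below it hangs the nose, a round steel pin 14 across on the axis. The nose's projection is not measured: at the start its end is 1.5 to 9.5 above the height of the block's bar (z 42)
- block: loose steel setting block, about 0.35 kg: bar 110 long (x), 30 wide, 30 high, with an upright tab 12 long, 24 wide, 22 high on top, flush with its near end (tab x -55 to -43, top at z 52). Origin: centre of underside; x along the bar away from the tab. It stands in the channel (underside at z 12), tab to the open end, 45 to 65 short of home. Home: origin at x -25 in the press frame
- stop_screw: square brass head 32 x 32 x 26 high on top of the press arm (underside z 100.5, top z 126.5 over the table). Origin: centre of its underside, on the stop axis. Square socket in its top, 12 wide, 21 deep, sides parallel to the head's x, y. It turns in place, without rising: clockwise from above lowers the nose 5 mm per rad (coarse thread). Turning takes about 0.1 N m; it stays where it is left
- socket_floor (a point): centre of the socket's floor in the stop screw, 5 above the screw's origin. Feel of the stop: the nose is sprung, meets the block with 5 N and gains 4 N per mm of further lowering, adding 0.005 N m of turning effort per N. Rightly set it presses with 5 to 12 N and the block is clearly harder to slide than when loose; over 20 N spoils it
- driver: loose T-handled driver, 0.1 kg, upright. Origin: centre of the tip's underside, z up along the shaft. Square shaft 10 x 10, 82 long, its sides parallel to x and y (the last 2 mm of the tip reduced to 7); on top a black crossbar 60 long (x), 12 thick (y), 16 high, centred 90 above the origin
- driver_bar (a point): centre of the driver's crossbar; axes as the driver's
- stand: fixed light wood block 70 x 70 x 45 high with a round hole 17 across and 35 deep in which the driver stands loosely, tip 10 above the table. Origin: centre of its underside
- jar: bystander: amber glass jar, 56 across, 75 high; origin centre of its underside
- tray: bystander: small turquoise bead tray 90 x 130 x 30 high; origin centre of its underside
- spool: bystander: copper wire spool lying flat, 56 across, 30 high; origin centre of its underside
Not all that is in view belongs to the job. Several things have the shape of the block; the one meant has the colours described above. Several things have the shape of the press; the one meant has the colours described above.

How it is judged:
On the way, in this order (a step that is already met when the one before it is completed fails the run):
1. the block is home against the column, the stop still clear of it (x of block in the frame of press above -0.029 m and contact force between block and stop_screw below 0.5 N), for 0.2 s.
2. the driver's tip is seated in the socket (distance between driver and socket_floor below 0.008 m and contact force between block and stop_screw below 0.5 N), for 0.2 s.
3. with the driver in the socket the nose has come down and pinches the block lightly (3 to 13 N) (distance between driver and socket_floor below 0.012 m and contact force between block and stop_screw between 3 and 13 N), for 0.3 s.
At the end, for the whole second after the job is handed in: the nose presses on the block with 3 to 13 N, the block lies flat in the channel within 4 mm of home, the driver stands at rest in the socket (tip within 12 mm of the socket floor, tilted less than 0.3 rad) (all of step 3 and x of block in the frame of press above -0.029 m and z of block in the frame of press below 0.015 m and angle between driver's own z axis and vertical below 0.3 rad and linear speed of driver below 0.02 m/s); the robot touches nothing.
It fails at once if the nose pressed on the block with more than 20 N (contact force between block and stop_screw above 20 N).
It fails at once if a bystander moved more than 25 mm (distance of any of jar, tray, spool from where it was at the start of the episode above 0.025 m).
It also fails if it takes over 72 s, if anything falls off the work surface, if the arm or the gripper's body presses on something with over 40 N, if the wrist force passes 120 N, or if a joint passes its speed limit or range.

## Working session

There is one attempt and no reset: what is moved stays moved. The work goes in short steps, Python scripts to look and compute and a tool call to move; the robot and the scene stay as the last step left them, time stands still between calls to the robot, and variables do not carry over. Pictures are saved under pics/ and viewed, at most 10 in all, crops included, and the job is handed in when it is done.

Besides the shell and the picture viewer there is one more tool, called after "Call:" as name(argument=value, ...), one argument or row to a line, values as JSON. carry_out: Moves the arm, as the interface text tells. Its arguments: {"type":"object","properties":{"steps":{"type":"array"},"gripper":{"type":"number"},"squeeze":{"type":"number"}},"required":["steps"]}

```bash
mkdir -p pics
cat > h.py <<'E'
import numpy as np, cv2
from station import get_state, camera, workorder
def snap(name,fn):
    c=camera(name); cv2.imwrite('pics/'+fn,c['pixels']); np.savez('pics/'+fn+'.npz',**{k:np.array(v) for k,v in c.items()}); return c
def ray(c,u,v,z):
    R=np.array(c['R']);t=np.array(c['t']);o=-R.T@t
    d=R.T@np.array([(u-c['cx'])/c['fx'],(v-c['cy'])/c['fy'],1]);return o+d*(z-o[2])/d[2]
def proj(c,X):
    p=np.array(c['R'])@np.array(X)+np.array(c['t']);return np.array([c['fx']*p[0]/p[2]+c['cx'],c['fy']*p[1]/p[2]+c['cy']])
E
python3 - <<'E'
from h import *
a=snap('scene','s0.png');b=snap('top','t0.png')
for c in(a,b): print(c['fx'],-np.array(c['R']).T@c['t'],np.array(c['R'])[2])
s=get_state();print(s)
E
```

```text
463.0361693135623 [1.0068564  0.23087393 1.07493494] [-0.45883664 -0.18413104 -0.86923225]
443.41494183594784 [ 0.29358731 -0.01227579  1.24180708] [ 0.16760288  0.01281692 -0.98577127]
{'t': 0.1, 'joint_positions': array([-1.14999421e+00,  1.26369216e-01, -4.04989742e-02,  1.40539152e+00,
        1.47791850e-05,  1.57077670e+00]), 'dq': array([ 5.01774736e-05, -6.72212989e-04,  3.28539348e-03,  4.29443517e-04,
       -2.03726632e-03, -4.81432189e-04]), 'effort': array([-8.08571749e-04, -4.36900663e+01,  3.53606594e+01,  1.36441301e-02,
       -9.42907013e-05, -2.22294784e-05]), 'position': array([ 0.21429803, -0.47882902,  0.19868406]), 'tool_rot': array([ 9.77944921e-01,  2.08861666e-01, -1.45582020e-04, -7.17102107e-04]), 'wrist_force': array([-0.40765871, -0.28856916,  0.698729  ]), 'moment': array([-0.02265598, -0.01245107,  0.03364088]), 'gripper_force': 0.0, 'width': 1.0006737845044757}
```

View pics/s0.png

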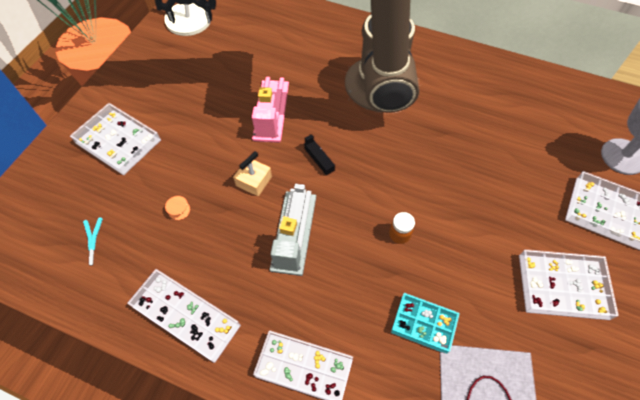

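View pics/t0.png

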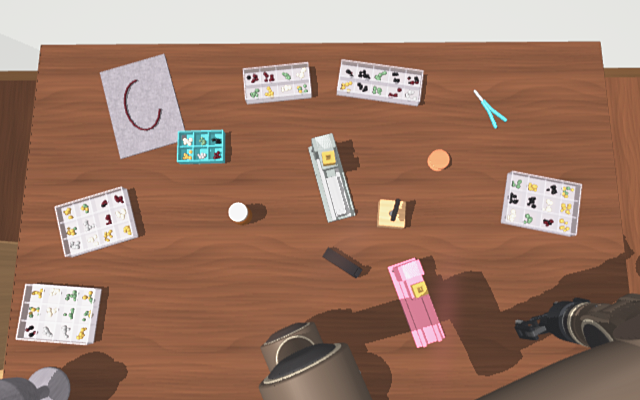

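The grey press is at top (330,178) / scene (292,230). The pink one, top (415,300) / scene (270,108), is a decoy. The black bar at top (342,262) has the wrong colour for the block. The steel block should be in the grey channel, so I'll confirm it in enlarged crops.

Run:
```python
import cv2
a=cv2.imread('pics/t0.png')[125:235,300:420];cv2.imwrite('pics/tc.png',cv2.resize(a,None,fx=5,fy=5,interpolation=cv2.INTER_CUBIC))
a=cv2.imread('pics/s0.png')[145:280,225:335];cv2.imwrite('pics/sc.png',cv2.resize(a,None,fx=4.4,fy=4.4,interpolation=cv2.INTER_CUBIC))
```

```text
(no output)
```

View pics/tc.png

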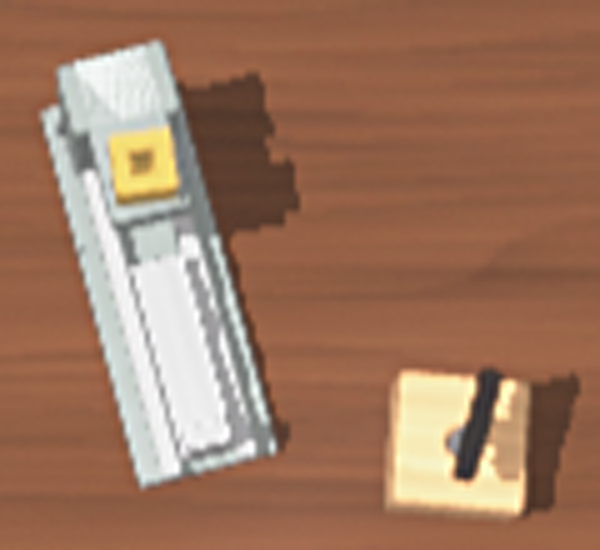

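View pics/sc.png

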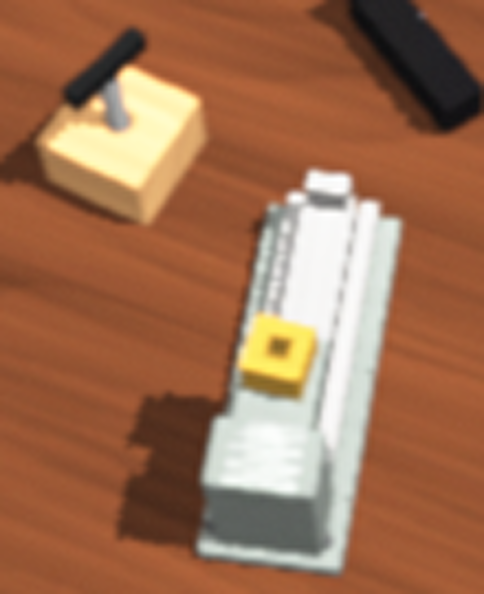

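The steel block is in the grey channel with its tab at the open end, scene crop (329,181). The brass head's socket is at top crop (141,161) / scene crop (280,346). The driver bar runs (490,370)–(465,478) in the top crop.

```bash
cat >> h.py <<'E'
def ld(fn): return dict(np.load('pics/'+fn+'.npz'))
def tri(c1,p1,c2,p2):
    A=[]
    for c,p in((c1,p1),(c2,p2)):
        K=np.array([[c['fx'],0,c['cx']],[0,c['fy'],c['cy']],[0,0,1]]);P=K@np.c_[c['R'],c['t']]
        A+=[p[0]*P[2]-P[0],p[1]*P[2]-P[1]]
    v=np.linalg.svd(np.array(A))[2][-1];return v[:3]/v[3]
E
cat > m.py <<'E'
from h import *
s=ld('s0.png');t=ld('t0.png')
T=lambda x,y:((x+.5)/5-.5+300,(y+.5)/5-.5+125)
S=lambda x,y:((x+.5)/4.4-.5+225,(y+.5)/4.4-.5+145)
f=lambda n,*a:print(n,*[np.round(x,4) for x in a])
f('sock',ray(t,*T(141,161),.1265),ray(s,*S(280,346),.1265),tri(t,T(141,161),s,S(280,346)))
f('base near',ray(t,*T(140,488),.012),ray(t,*T(277,452),.012))
f('base near/far scene',ray(s,*S(401,218),.012),ray(s,*S(342,572),.012),ray(s,*S(200,555),.012))
f('left far',ray(t,*T(45,112),.012))
f('tab top',ray(s,*S(329,183),.052))
a,b=ray(t,*T(490,372),.108),ray(t,*T(465,478),.108)
f('bar t',a,b,(a+b)/2,np.arctan2(*(a-b)[1::-1]),np.linalg.norm(a-b))
a,b=ray(s,*S(136,38),.108),ray(s,*S(74,95),.108)
f('bar s',a,b,(a+b)/2,np.arctan2(*(a-b)[1::-1]),np.linalg.norm(a-b))
f('stand',*[ray(t,*T(*p),.045) for p in((395,372),(528,380),(522,517),(387,507))])
f('head',*[ray(t,*T(*p),.1265) for p in((108,134),(172,126),(178,188),(115,202))])
f('head s',*[ray(s,*S(*p),.1265) for p in((260,315),(318,335),(302,383),(242,367))])
E
python3 m.py
```

```text
sock [ 0.6047 -0.0269  0.1265] [ 0.6052 -0.0247  0.1265] [ 0.6048 -0.026   0.1249]
base near [ 0.4481 -0.0272  0.012 ] [ 0.4684 -0.1039  0.012 ]
base near/far scene [ 0.4508 -0.0243  0.012 ] [0.6689 0.0335 0.012 ] [ 0.6898 -0.0425  0.012 ]
left far [0.6659 0.0267 0.012 ]
tab top [ 0.4662 -0.0628  0.052 ]
bar t [ 0.4965 -0.2076  0.108 ] [ 0.4411 -0.1932  0.108 ] [ 0.4688 -0.2004  0.108 ] -0.2554 0.0572
bar s [ 0.4496 -0.189   0.108 ] [ 0.4982 -0.2037  0.108 ] [ 0.4739 -0.1964  0.108 ] 2.8481 0.0508
stand [ 0.5078 -0.1666  0.045 ] [ 0.5033 -0.2391  0.045 ] [ 0.4281 -0.2334  0.045 ] [ 0.4335 -0.1606  0.045 ]
head [ 0.6193 -0.0098  0.1265] [ 0.6235 -0.0431  0.1265] [ 0.5902 -0.046   0.1265] [ 0.5828 -0.0134  0.1265]
head s [ 0.5928 -0.0419  0.1265] [ 0.5918 -0.0091  0.1265] [ 0.6201 -0.0054  0.1265] [ 0.6236 -0.0377  0.1265]
```

```bash
cat >> h.py <<'E'
from scipy.spatial.transform import Rotation as Rn
def row(x,y,z,yaw=None):
    s=get_state();M=Rn.from_quat(s['tool_rot']).as_matrix();d=M.T@(np.array([x,y,z])-s['position'])*1000
    cy=np.arctan2(M[1,0],M[0,0]);w=0 if yaw is None else -((yaw-cy))
    print('row',np.round(d,1),round(w,3),'cur yaw',round(cy,3),'pos',np.round(s['position'],4),'j6',round(s['joint_positions'][5],3),'j1',round(s['joint_positions'][0],3),'F',np.round(s['wrist_force'],1),'M',np.round(s['moment'],3),'t',round(s['t'],2),'w',round(s['width'],3))
def press(x,y,z,o=(.605,-.026),a=.25): return (o[0]+x*np.cos(a)-y*np.sin(a),o[1]+x*np.sin(a)+y*np.cos(a),z)
E
python3 - <<'E'
from h import *
t=ld('t0.png')
print(ray(t,326,253,.04),ray(t,360,272,.04),ray(t,410,262,.1),ray(t,427,345,.03))
row(*press(-.185,0,.19),.25)
row(*press(-.185,0,.19),.25+np.pi)
row(*press(-.185,0,.19),.25-np.pi)
E
```

```text
[ 0.36095558 -0.02233179  0.04      ] [ 0.31040626 -0.11314877  0.04      ] [ 0.33486368 -0.23572639  0.1       ] [ 0.12163338 -0.28651036  0.03      ]
row [ 359.3 -285.2    9.1] 0.171 cur yaw 0.421 pos [ 0.2143 -0.4788  0.1987] j6 1.571 j1 -1.15 F [-0.4 -0.3  0.7] M [-0.023 -0.012  0.034] t 0.1 w 1.001
row [ 359.3 -285.2    9.1] -2.971 cur yaw 0.421 pos [ 0.2143 -0.4788  0.1987] j6 1.571 j1 -1.15 F [-0.4 -0.3  0.7] M [-0.023 -0.012  0.034] t 0.1 w 1.001
row [ 359.3 -285.2    9.1] 3.312 cur yaw 0.421 pos [ 0.2143 -0.4788  0.1987] j6 1.571 j1 -1.15 F [-0.4 -0.3  0.7] M [-0.023 -0.012  0.034] t 0.1 w 1.001
```

Call:
carry_out(
  steps=[
    [[120,-95,0,-0.8],[240,-190,0,-0.8],[359,-285,0,-0.8],[359,-285,0,-0.8],[359,-285,0,-0.8],[359,-285,0,-0.8],[359,-285,5,-0.8],[359,-285,9,-0.8],[359,-285,9,-0.8],[359,-285,9,-0.8],[359,-285,9,-0.8],[359,-285,9,-0.8],[359,-285,9,-0.8]],
  ],
  gripper=1,
  squeeze=40,
)

```text
t: 1.18
position: [0.426, -0.0702, 0.1898]
tool_rot: [0.818, 0.575, -0.001, -0.0]
wrist_force: [-0.5, -0.1, 0.6]
width: 0.002
gripper_force: 0.0
```

```bash
python3 -c "
from h import *
row(*press(-.185,0,.10),.25+np.pi)"
```

```text
row [-1.5  0.4 89.8] -2.165 cur yaw 1.226 pos [ 0.426  -0.0702  0.1898] j6 1.752 j1 -0.163 F [-0.5 -0.1  0.6] M [-0.037  0.035  0.011] t 1.18 w 0.002
```

Call:
carry_out(
  steps=[
    [[0,0,20,-2.165],[0,0,40,-2.165],[0,0,60,-2.165],[0,0,80,-2.165],[0,0,90,-2.165],[-1,0,90,-2.165],[-1,0,90,-2.165],[-1,0,90,-2.165],[-1,0,90,-2.165],[-1,0,90,-2.165],[-1,0,90,-2.165],[-1,0,90,-2.165],[-1,0,90,-2.165],[-1,0,90,-2.165],[-1,0,90,-2.165],[-1,0,90,-2.165],[-1,0,90,-2.165],[-1,0,90,-2.165],[-1,0,90,-2.165],[-1,0,90,-2.165]],
  ],
)

```text
t: 2.85
position: [0.4248, -0.0745, 0.1004]
tool_rot: [-0.12, 0.993, -0.0, -0.0]
wrist_force: [-0.5, 0.1, 0.8]
width: 0.004
gripper_force: 0.0
```

Run:
```python
from h import *
row(*press(-.185,0,.036),.25+np.pi)
a=snap('scene','s1.png')['pixels'][145:280,225:335];b=snap('top','t1.png')['pixels'][125:235,300:420]
a=cv2.resize(a,(400,491),interpolation=cv2.INTER_CUBIC);b=cv2.resize(b,(400,367),interpolation=cv2.INTER_CUBIC)
o=np.zeros((491,800,3),np.uint8);o[:,:400]=a;o[:367,400:]=b;cv2.imwrite('pics/c1.png',o)
```

```text
row [-1.5  2.4 64.4] -6.293 cur yaw -2.901 pos [ 0.4248 -0.0745  0.1004] j6 -0.414 j1 -0.173 F [-0.5  0.1  0.8] M [ 0.01  -0.004  0.035] t 2.85 w 0.004
```

View pics/c1.png

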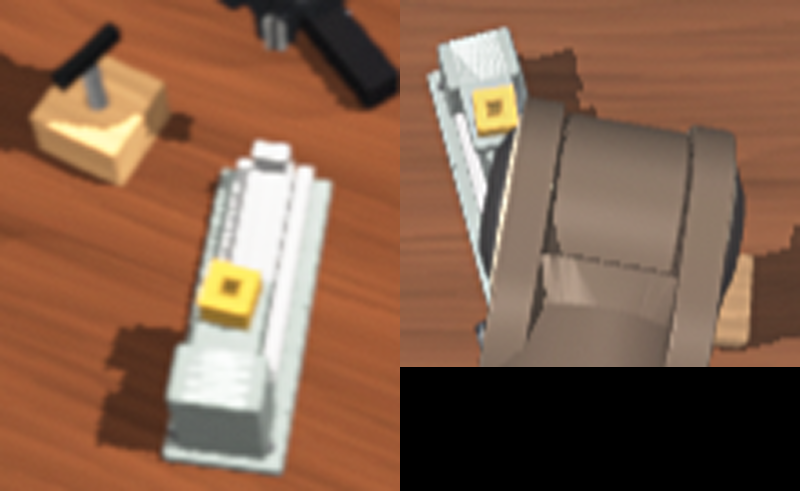

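The fingers are now at crop (275,30), clear behind the tab at (272,155). I'll descend, then push forward.

Call:
carry_out(
  steps=[
    [[0,2,20,0],[0,2,45,0],[0,2,64,0],[0,2,64,0],[-12,2,64,0],[-24,2,64,0],[-30,2,64,0],[-35,2,64,0],[-40,2,64,0],[-45,2,64,0],[-50,2,64,0],[-55,2,64,0],[-60,2,64,0],[-65,2,64,0],[-70,2,64,0],[-74,2,64,0],[-78,2,64,0],[-80,2,64,0]],
  ],
)

```text
t: 4.45
position: [0.503, -0.052, 0.0363]
tool_rot: [-0.122, 0.993, -0.0, 0.0]
wrist_force: [-0.7, 0.5, 0.8]
width: -0.0
gripper_force: 0.0
```

Run:
```python
from h import *
row(*press(-.091,0,.036))
```

```text
row [-14.2   0.    0.3] 0 cur yaw -2.897 pos [ 0.503  -0.052   0.0363] j6 -0.347 j1 -0.103 F [-0.7  0.5  0.8] M [ 0.004 -0.036  0.013] t 4.45 w -0.0
```

Call:
carry_out(
  steps=[
    [[-2,0,0,0],[-4,0,0,0],[-6,0,0,0],[-8,0,0,0],[-9,0,0,0],[-10,0,0,0],[-10,0,0,0]],
  ],
)

```text
t: 5.03
position: [0.5123, -0.0496, 0.0364]
tool_rot: [-0.122, 0.993, -0.0, 0.0]
wrist_force: [0.0, 0.2, 0.7]
width: 0.004
gripper_force: 0.0
```

Call:
carry_out(
  steps=[
    [[-1,0,0,0],[-2,0,0,0],[-2,0,0,0]],
  ],
)

```text
t: 5.28
position: [0.5143, -0.0491, 0.0364]
tool_rot: [-0.122, 0.993, -0.0, 0.0]
wrist_force: [-0.7, -0.5, -0.0]
width: 0.001
gripper_force: 0.0
```

Call:
carry_out(
  steps=[
    [[-1,0,0,0],[-2,0,0,0],[-2,0,0,0]],
  ],
)

```text
t: 5.53
position: [0.5163, -0.0486, 0.0364]
tool_rot: [-0.122, 0.993, -0.0, 0.0]
wrist_force: [-1.0, 0.5, -0.6]
width: -0.0
gripper_force: 0.0
```

Call:
carry_out(
  steps=[
    [[-1,0,0,0],[-2,0,0,0],[-2,0,0,0]],
  ],
)

```text
t: 5.78
position: [0.5183, -0.0481, 0.0364]
tool_rot: [-0.122, 0.993, 0.0, 0.0]
wrist_force: [-0.4, 0.0, -0.2]
width: 0.002
gripper_force: 0.0
```

Call:
carry_out(
  steps=[
    [[-1,0,0,0],[-2,0,0,0],[-2,0,0,0]],
  ],
)

```text
t: 6.03
position: [0.5202, -0.0477, 0.0364]
tool_rot: [-0.122, 0.993, -0.0, 0.0]
wrist_force: [0.6, -0.5, 1.2]
width: 0.003
gripper_force: 0.0
```

Call:
carry_out(
  steps=[
    [[-1,0,0,0],[-2,0,0,0],[-2,0,0,0]],
  ],
)

```text
t: 6.28
position: [0.5221, -0.0472, 0.0364]
tool_rot: [-0.122, 0.993, -0.0, 0.0]
wrist_force: [-0.4, -1.3, -0.1]
width: 0.004
gripper_force: 0.0
```

Run:
```python
from h import *
row(*press(-.091,0,.036))
a=snap('scene','s2.png')['pixels'][145:280,225:335]
cv2.imwrite('pics/c2.png',cv2.resize(a,None,fx=4.4,fy=4.4,interpolation=cv2.INTER_CUBIC))
```

```text
row [ 5.5 -0.   0.4] 0 cur yaw -2.897 pos [ 0.5221 -0.0472  0.0364] j6 -0.334 j1 -0.09 F [-0.4 -1.3 -0.1] M [-0.008 -0.04  -0.01 ] t 6.28 w 0.004
```

View pics/c2.png

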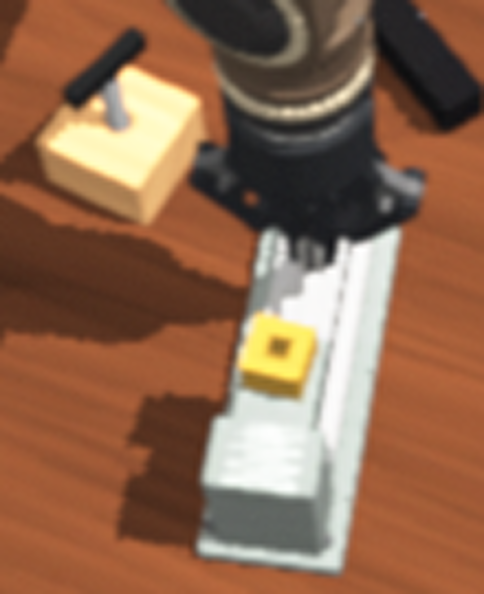

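The gripper hides the tab, which sits near crop (305,250) just ahead of the fingers. There is no stop force yet, so I'll continue.

Call:
carry_out(
  steps=[
    [[-1,0,0,0],[-2,0,0,0],[-2,0,0,0]],
  ],
)

```text
t: 6.58
position: [0.5241, -0.0467, 0.0364]
tool_rot: [-0.122, 0.993, 0.0, 0.0]
wrist_force: [-0.4, 0.0, -0.0]
width: -0.0
gripper_force: 0.0
```

Call:
carry_out(
  steps=[
    [[-1,0,0,0],[-2,0,0,0],[-2,0,0,0]],
  ],
)

```text
t: 6.83
position: [0.526, -0.0462, 0.0364]
tool_rot: [-0.122, 0.993, -0.0, 0.0]
wrist_force: [-0.7, -0.5, 0.4]
width: -0.003
gripper_force: 0.0
```

Run:
```python
from h import *
c=ld('s2.png')
S=lambda x,y:((x+.5)/4.4-.5+225,(y+.5)/4.4-.5+145)
for p in((315,245),(300,265)):
    X=ray(c,*S(*p),.052);d=X[:2]-(.605,-.026);print(d@[.969,.247],d@[-.247,.969])
row(*press(-.091,0,.036))
```

```text
-0.1015165732445338 -0.0022678745010778966
-0.08739243538845379 -0.008480482022178925
row [ 9.5 -0.   0.4] 0 cur yaw -2.897 pos [ 0.526  -0.0462  0.0364] j6 -0.332 j1 -0.088 F [-0.7 -0.5  0.4] M [-0.045 -0.022 -0.032] t 6.83 w -0.003
```

Call:
carry_out(
  steps=[
    [[-1,0,0,0],[-2,0,0,0],[-2,0,0,0]],
  ],
)

```text
t: 7.08
position: [0.528, -0.0457, 0.0364]
tool_rot: [-0.122, 0.993, 0.0, 0.0]
wrist_force: [-0.0, -0.2, 0.4]
width: 0.001
gripper_force: 0.0
```

Call:
carry_out(
  steps=[
    [[-1,0,0,0],[-2,0,0,0],[-2,0,0,0]],
  ],
)

```text
t: 7.33
position: [0.5299, -0.0453, 0.0364]
tool_rot: [-0.122, 0.993, -0.0, 0.0]
wrist_force: [0.2, 0.1, 0.3]
width: -0.001
gripper_force: 0.0
```

Run:
```python
from h import *
row(*press(-.091,0,.036))
a=snap('scene','s3.png')['pixels'][185:245,260:330]
a=cv2.resize(a,None,fx=8,fy=8,interpolation=cv2.INTER_CUBIC)
cv2.imwrite('pics/c3.png',np.clip(a*1.0,0,255).astype(np.uint8))
```

```text
row [13.5  0.   0.4] 0 cur yaw -2.897 pos [ 0.5299 -0.0453  0.0364] j6 -0.329 j1 -0.085 F [0.2 0.1 0.3] M [ 0.012 -0.025 -0.009] t 7.33 w -0.001
```

View pics/c3.png

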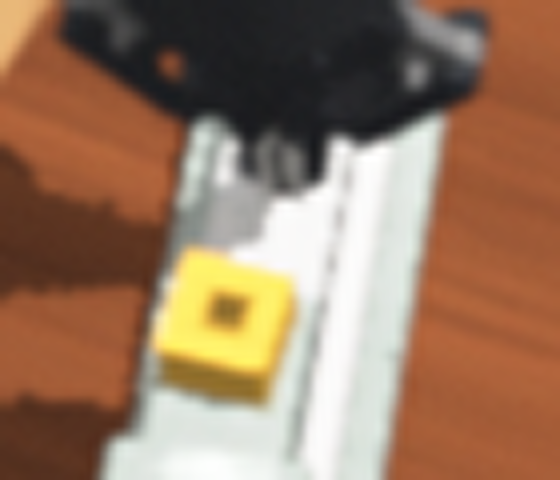

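Dark and grey fingertips at crop (280–320,160), with a white bar in front and no obvious tab. I'll project the known geometry to interpret this.

Run:
```python
from h import *
c=ld('s3.png')
P=lambda X:np.round((proj(c,X)-(260,185)+.5)*8-.5)
print('tcp',P([.5299,-.0453,.0364]),P([.5299,-.0453,.0554]))
print('sock',P(press(0,0,.1265)))
for x in(-80,-68): print(x,[P(press(x/1000,y,.052)) for y in(-.012,.012)])
for x in(-150,-120,-100,-80,-60): print(x,P(press(x/1000,0,.042)),P(press(x/1000,-.015,.042)),P(press(x/1000,.015,.042)))
```

```text
tcp [289. 216.] [286. 188.]
sock [226. 307.]
-80 [array([251., 181.]), array([326., 191.])]
-68 [array([244., 215.]), array([320., 225.])]
-150 [327.  13.] [282.   7.] [373.  18.]
-120 [312.  92.] [266.  86.] [358.  98.]
-100 [301. 146.] [254. 140.] [347. 152.]
-80 [290. 201.] [243. 195.] [337. 207.]
-60 [279. 257.] [232. 251.] [326. 263.]
```

Run:
```python
from h import *
c=ld('s1.png');print('tip1',proj(c,[.4248,-.0745,.1004]))
a=cv2.imread('pics/s1.png')[130:200,270:340];b=cv2.imread('pics/s3.png')[170:240,260:330]
o=np.hstack([cv2.resize(x,(400,400),interpolation=cv2.INTER_CUBIC) for x in(a,b)])
g=np.clip((o/255.)**1.0*255,0,255);g[:,:400]=np.clip((o[:,:400]/255.)**.6*255,0,255)
g[:,400:]=np.clip((o[:,400:]/255.)**1.6*255,0,255)
cv2.imwrite('pics/c4.png',g.astype(np.uint8))
```

```text
tip1 [300.9473362  161.86518209]
```

View pics/c4.png

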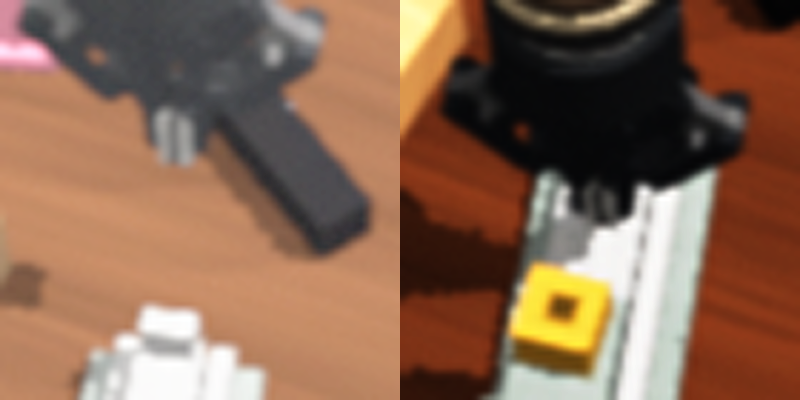

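The fingertips reach row 209, against a projected 212 for the TCP. They end about 8 mm short in view, where the tab top should hide them. I'll keep pushing gently until the force rises.

Call:
carry_out(
  steps=[
    [[-1,0,0,0],[-2,0,0,0],[-2,0,0,0]],
  ],
)

```text
t: 7.63
position: [0.5319, -0.0448, 0.0364]
tool_rot: [-0.122, 0.993, -0.0, 0.0]
wrist_force: [0.0, 0.4, 0.8]
width: -0.006
gripper_force: 0.0
```

Call:
carry_out(
  steps=[
    [[-1,0,0,0],[-2,0,0,0],[-2,0,0,0]],
  ],
)

```text
t: 7.88
position: [0.5338, -0.0443, 0.0364]
tool_rot: [-0.122, 0.993, -0.0, 0.0]
wrist_force: [-0.2, 0.4, 0.1]
width: -0.002
gripper_force: 0.0
```

Call:
carry_out(
  steps=[
    [[-1,0,0,0],[-2,0,0,0],[-2,0,0,0]],
  ],
)

```text
t: 8.13
position: [0.5357, -0.0438, 0.0364]
tool_rot: [-0.122, 0.993, -0.0, 0.0]
wrist_force: [0.2, -0.0, -0.0]
width: -0.0
gripper_force: 0.0
```

Call:
carry_out(
  steps=[
    [[4,0,0,0],[10,0,-20,0],[30,0,-50,0],[60,0,-80,0],[90,0,-110,0],[110,0,-130,0],[110,0,-130,0]],
  ],
)

```text
t: 8.72
position: [0.4273, -0.0713, 0.1714]
tool_rot: [-0.121, 0.993, -0.001, 0.003]
wrist_force: [0.6, 1.0, -0.6]
width: 0.002
gripper_force: 0.0
```

Run:
```python
from h import *
c=snap('scene','s5.png');a=c['pixels'];s0=cv2.imread('pics/s0.png')
t=s0[180:196,290:310]
r=cv2.matchTemplate(a[165:260,265:330],t,cv2.TM_CCOEFF_NORMED);print(cv2.minMaxLoc(r),cv2.minMaxLoc(cv2.matchTemplate(s0[165:260,265:330],t,3+2)))
# profile along the channel centreline at bar-top height, before and after
from numpy import linspace
for x in range(-152,-30,4):
    p=proj(c,press(x/1000,.0,.042)).astype(np.float32)
    g=[int(cv2.getRectSubPix(i,(3,1),(float(p[0]),float(p[1]))).mean()) for i in(s0,a)]
    print(x,g,end=' ')
o=np.hstack([cv2.resize(i[165:240,265:331],(400,455),interpolation=cv2.INTER_CUBIC) for i in(s0,a)])
cv2.imwrite('pics/c5.png',np.clip((o/255.)**1.8*255,0,255).astype(np.uint8))
```

```text
(-0.4810734987258911, 0.9997658133506775, (15, 52), (25, 15)) (-0.48021167516708374, 0.9999997615814209, (15, 52), (25, 15))
-152 [248, 250] -148 [248, 249] -144 [225, 228] -140 [140, 144] -136 [124, 128] -132 [194, 198] -128 [248, 249] -124 [248, 249] -120 [248, 249] -116 [248, 249] -112 [248, 249] -108 [247, 249] -104 [247, 248] -100 [247, 248] -96 [247, 248] -92 [247, 248] -88 [246, 248] -84 [246, 248] -80 [246, 248] -76 [246, 248] -72 [246, 248] -68 [246, 248] -64 [246, 248] -60 [246, 248] -56 [238, 240] -52 [204, 206] -48 [195, 197] -44 [194, 196] -40 [194, 196] -36 [192, 194] -32 [190, 192]
```

View pics/c5.png

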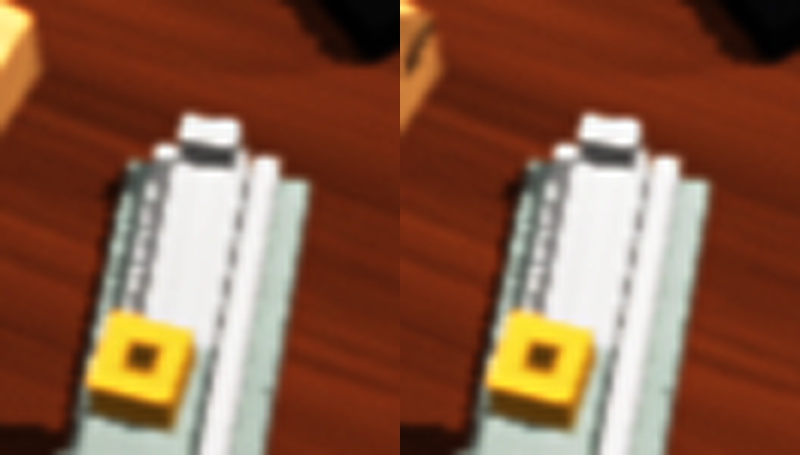

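The block has not moved: its tab is at right crop (610,132), identical to before. So the fingertips passed above the tab, meaning they sit at least 16 mm higher than the reported TCP, which agrees with the 3 px image offset. I'll measure the true tip height by touching the table gently.

Call:
carry_out(
  steps=[
    [[0,0,40,0],[0,0,80,0],[0,0,120,0],[0,0,150,0],[0,0,161,0],[0,0,161,0],[0,0,161,0]],
  ],
)

```text
t: 9.35
position: [0.4279, -0.0701, 0.0042]
tool_rot: [-0.122, 0.993, 0.0, -0.001]
wrist_force: [-0.0, -0.3, 0.2]
width: -0.001
gripper_force: 0.0
```

Call:
carry_out(
  steps=[
    [[0,0,2,0],[0,0,4,0],[0,0,4,0]],
  ],
)

```text
t: 9.6
position: [0.4296, -0.0705, 0.0021]
tool_rot: [-0.122, 0.993, -0.0, 0.001]
wrist_force: [-1.2, 1.5, -0.1]
width: 0.001
gripper_force: 0.0
```

Call:
carry_out(
  steps=[
    [[0,0,2,0],[0,0,4,0],[0,0,4,0]],
  ],
)

```text
t: 9.85
position: [0.4288, -0.0704, -0.0026]
tool_rot: [-0.122, 0.993, -0.0, 0.0]
wrist_force: [0.0, 1.1, 0.4]
width: 0.004
gripper_force: 0.0
```

Call:
carry_out(
  steps=[
    [[0,0,1,0],[0,0,2,0],[0,0,3,0],[0,0,3,0]],
  ],
)

```text
t: 10.18
position: [0.4286, -0.0704, -0.0058]
tool_rot: [-0.122, 0.993, 0.0, -0.0]
wrist_force: [0.1, -0.1, -0.1]
width: -0.006
gripper_force: 0.0
```

Call:
carry_out(
  steps=[
    [[0,0,1,0],[0,0,2,0],[0,0,3,0],[0,0,3,0]],
  ],
)

```text
t: 10.52
position: [0.4286, -0.0704, -0.0088]
tool_rot: [-0.122, 0.993, 0.0, -0.0]
wrist_force: [0.2, 0.1, -0.7]
width: -0.002
gripper_force: 0.0
```

Call:
carry_out(
  steps=[
    [[0,0,1,0],[0,0,2,0],[0,0,3,0],[0,0,3,0]],
  ],
)

```text
t: 10.85
position: [0.4286, -0.0704, -0.0118]
tool_rot: [-0.122, 0.993, 0.0, -0.0]
wrist_force: [-0.1, 0.6, 0.0]
width: -0.001
gripper_force: 0.0
```

Call:
carry_out(
  steps=[
    [[0,0,1,0],[0,0,2,0],[0,0,2,0]],
  ],
)

```text
t: 11.1
position: [0.4287, -0.0704, -0.0138]
tool_rot: [-0.122, 0.993, 0.0, -0.0]
wrist_force: [0.3, 1.2, -0.2]
width: -0.002
gripper_force: 0.0
```

Call:
carry_out(
  steps=[
    [[0,0,1,0],[0,0,2,0],[0,0,2,0]],
  ],
)

```text
t: 11.35
position: [0.4286, -0.0704, -0.0158]
tool_rot: [-0.122, 0.993, 0.0, -0.0]
wrist_force: [-0.1, 0.3, 0.2]
width: 0.002
gripper_force: 0.0
```

Call:
carry_out(
  steps=[
    [[0,0,1,0],[0,0,2,0],[0,0,2,0]],
  ],
)

```text
t: 11.6
position: [0.4286, -0.0704, -0.0178]
tool_rot: [-0.122, 0.993, 0.0, -0.0]
wrist_force: [0.4, -0.5, -0.6]
width: 0.001
gripper_force: 0.0
```

Call:
carry_out(
  steps=[
    [[0,0,1,0],[0,0,2,0],[0,0,2,0]],
  ],
)

```text
t: 11.85
position: [0.4286, -0.0704, -0.0198]
tool_rot: [-0.122, 0.993, 0.0, -0.0]
wrist_force: [0.4, 0.0, -0.2]
width: 0.003
gripper_force: 0.0
```

Call:
carry_out(
  steps=[
    [[0,0,1,0],[0,0,2,0],[0,0,2,0]],
  ],
)

```text
t: 12.1
position: [0.4286, -0.0704, -0.0218]
tool_rot: [-0.122, 0.993, 0.0, -0.0]
wrist_force: [0.7, 0.1, -0.1]
width: 0.003
gripper_force: 0.0
```

Call:
carry_out(
  steps=[
    [[0,0,1,0],[0,0,2,0],[0,0,2,0]],
  ],
)

```text
t: 12.35
position: [0.4286, -0.0704, -0.0238]
tool_rot: [-0.122, 0.993, 0.0, -0.0]
wrist_force: [0.9, 0.2, 0.7]
width: -0.005
gripper_force: 0.0
```

Run:
```python
from h import *
c=snap('scene','s6.png');a=c['pixels'].astype(int);s0=cv2.imread('pics/s0.png').astype(int)
s=get_state();p=proj(c,s['position']);print(p,s['position'],s['joint_positions'])
u,v=int(p[0]),int(p[1])
m=abs(a-s0).max(2)
sat=a.max(2)-a.min(2)   # arm grey/black: low saturation; wood: high
print(u-14,v-22)
for r in range(v-22,v+8): print(r,''.join('#' if (m[r,q]>25 and sat[r,q]<28) else 's' if m[r,q]>25 else '.' for q in range(u-16,u+24)))
```

```text
[303.69563073 188.60331003] [ 0.42863651 -0.07042713 -0.02374076] [-1.62828817e-01  6.30801866e-02 -6.17219125e-01  8.90779699e-01
 -2.80863357e-05 -4.07020370e-01]
289 166
166 ########################################
167 ########################################
168 ########################################
169 ###ss###################################
170 ###sss##################################
171 ####s##################################.
172 ####################################....
173 s####################################...
174 ss###################################...
175 ..ss##############################ss....
176 ...sss#sss######################ss......
177 sss.ssss..s###################sss.......
178 ssssss....ss###########s####sss.........
179 sssssssss..s##########sssssss...........
180 ssssssssssss##########s.................
181 ssssssssssss##########s.................
182 ssssssssssss#########ss.................
183 sssssssss#ss#########ss.................
184 ssssssss........####ss..................
185 sssssss#..........#ss...................
186 sssssss...........#s....................
187 sssssss.................................
188 ssss....................................
189 ........................................
190 ........................................
191 ........................................
192 ........................................
193 ........................................
194 ........................................
195 ........................................
```

Run:
```python
from h import *
t=ld('t0.png')
for dz in(-.013,0,.013,.03): print(dz,proj(t,[.214,-.479,.199+dz]))
M=Rn.from_quat([.97794,.20886,0,0]).as_matrix()
for sg in(-1,1):
  for zz in(-13,0):
    print(sg,zz,proj(t,np.array([.214,-.479,.199])+M@np.array([0,sg*.05,zz/1000])))
a=t['pixels'].astype(int);g=a.max(2)
for r in range(310,350,2): print(r,' '.join('%3d'%g[r,q] for q in range(500,560,3)))
print(get_state()['effort'],get_state()['wrist_force'])
```

```text
-0.013 [524.95372857 313.61231712]
0 [527.52851323 314.06053909]
0.013 [530.16956587 314.52029708]
0.03 [533.72756926 315.13967908]
-1 -13 [510.39231436 323.85190901]
-1 0 [507.9957906  323.27195946]
1 -13 [549.83439521 305.24172994]
1 0 [546.9516104  304.90081689]
310 142 123  88  86  90  88  89  90  91  91  91  92  91  91  92  92  87  51  52  51
312  87  84  85  84  84  84  83  83  82  82  84  84  84  84  86  74  53  51  53  52
314  90  89  89  89  88  89  87  90  88  88  88  89  89  90  73  65  55  53  54  52
316  90  90  89  91  91  91  91  92  90  91  92  76  57  63  62  46  55  55  46  47
318  87  87  86  87  86  84  83  85  86  86  81  65  53  49  45  45  40  39  41  38
320  93  93  94  92  92 115 111  90  73  68  62  47  53  77  43  44  40  40  40  41
322  91  89  91  90  89 100  97  76  45  44  46  47  54  70  43  46  40  40  40  40
324  94  93  92  93  92  58  43  40  46  49  75  46  54  40  41  41  40  40  42  40
326  96  94  94  93  93  50  43  43  43  44  53  45  52  57  75  47  39  41  41  39
328  92  90  91  90  90  44  40  42  43  42  52  54  68  87  92  92  40  40  4
[... 282 characters left out ...]
 90  81  45  40  43  56  70  58  89  88  87 126 144 128  43
338  95  94  94  94  93  93  95  65  46  40  38  43  62  91  88 129 148 149 149 134
340  93  92  92  92  92  93  94  94  94  89  80  76  77  95 129 148 149 150 151 151
342  96  95  94  95  93  94  94  92  93  93  93  93 129 147 148 146 147 146 145 145
344  91  95  96  96  94  95  94  95  95  93  93 150 151 150 148 148 147 148 147 147
346  88  91  95  95  93  92  91  91  89  91 145 143 140 141 141 141 141 142 141 141
348  89  88  90  93  95  93  93  91 129 146 142 143 141 139 138 136 135 135 134 134
[ 9.70384935e-04 -3.49984038e+01  3.08657563e+01 -3.35552660e-02
 -1.46073762e-04 -9.76634624e-06] [-0.32417699  0.71680728  0.29530752]
```

Call:
carry_out(
  steps=[
    [[0,0,1,0],[0,0,2,0],[0,0,2,0]],
  ],
)

```text
t: 12.65
position: [0.4286, -0.0704, -0.0258]
tool_rot: [-0.122, 0.993, 0.0, -0.0]
wrist_force: [-0.7, -0.2, 1.0]
width: -0.003
gripper_force: 0.0
```

Call:
carry_out(
  steps=[
    [[0,0,1,0],[0,0,2,0],[0,0,2,0]],
  ],
)

```text
t: 12.9
position: [0.4286, -0.0704, -0.0278]
tool_rot: [-0.122, 0.993, 0.0, -0.0]
wrist_force: [-0.5, 0.3, 0.6]
width: 0.002
gripper_force: 0.0
```

Call:
carry_out(
  steps=[
    [[0,0,1,0],[0,0,2,0],[0,0,2,0]],
  ],
)

```text
t: 13.15
position: [0.4286, -0.0704, -0.0298]
tool_rot: [-0.122, 0.993, 0.0, -0.0]
wrist_force: [-0.1, -0.1, 0.2]
width: -0.0
gripper_force: 0.0
```

Call:
carry_out(
  steps=[
    [[0,0,1,0],[0,0,2,0],[0,0,2,0]],
  ],
)

```text
t: 13.4
position: [0.4287, -0.0704, -0.0318]
tool_rot: [-0.122, 0.993, 0.0, -0.0]
wrist_force: [0.6, 0.3, 0.1]
width: -0.001
gripper_force: 0.0
```

No contact even at a reported z of −32 mm, so I'll triangulate the fingertips with both cameras in open space.

Call:
carry_out(
  steps=[
    [[0,0,-40,0],[0,0,-80,0],[0,0,-120,0],[0,0,-160,0],[0,0,-200,0],[0,0,-230,0],[20,-70,-230,0],[30,-110,-230,0],[41,-150,-230,0],[52,-190,-230,0],[63,-230,-230,0],[75,-270,-230,0],[88,-318,-210,0],[88,-318,-180,0],[88,-318,-160,0],[88,-318,-150,0],[88,-318,-150,0],[88,-318,-150,0]],
  ],
)

```text
t: 14.9
position: [0.4201, -0.3993, 0.1186]
tool_rot: [-0.122, 0.993, 0.001, -0.0]
wrist_force: [0.3, 0.3, 1.0]
width: 0.001
gripper_force: 0.0
```

Run:
```python
from h import *
P=get_state()['position'];print(P)
o=[]
for n,f in(('scene','s7.png'),('top','t7.png')):
    c=snap(n,f);p=proj(c,P);u,v=int(p[0])-25,int(p[1])-45;v=max(v,0);u=max(u,0)
    print(n,p,'origin',u,v);o.append(cv2.resize(c['pixels'][v:v+75,u:u+50],(400,600),interpolation=cv2.INTER_CUBIC))
g=np.hstack(o);cv2.imwrite('pics/c7.png',((g/255.)**.6*255).astype(np.uint8))
```

```text
[ 0.42006032 -0.39928101  0.11862849]
scene [188.36095145 117.06630969] origin 163 72
top [475.00736713 227.87547499] origin 450 182
```

View pics/c7.png

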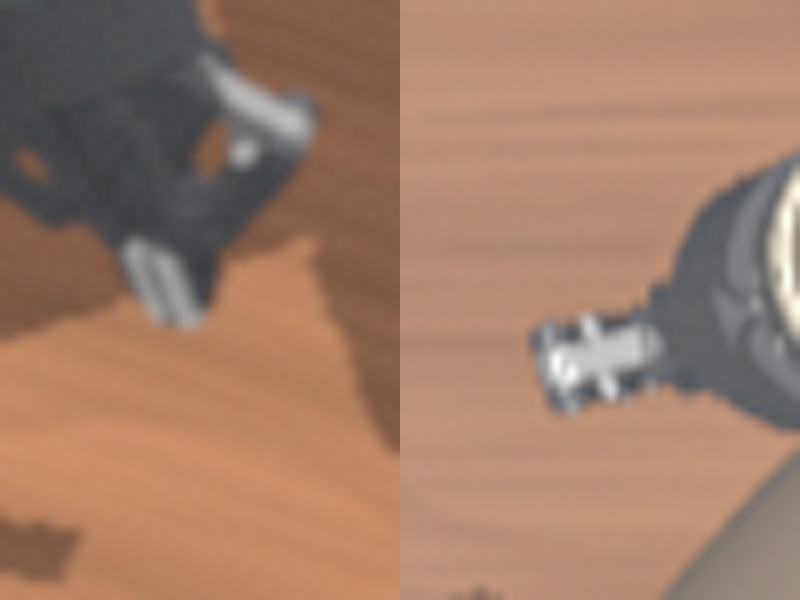

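Run:
```python
from h import *
from scipy.optimize import least_squares
s=ld('s7.png');t=ld('t7.png');P=np.array([.42006,-.39928,.11863]);M=Rn.from_quat([-.122,.993,0,0]).as_matrix()
F=P+M@[-.011,0,0]
for dz in(0,.02,.03,.04,.05): print(dz,proj(s,F+[0,0,dz]))
K=tri(s,(201.1,87.6),t,(467.5,227.6));print('knuckle',K,'in tool',M.T@(K-P)*1000)
# tip rays for the earlier pictures, front edge
for fn,px,Q,q in(('s1.png',(300.6,158.9),[.4248,-.0745,.1004],[-.12,.993,0,0]),('s3.png',(295,208.9),[.5299,-.0453,.0364],[-.122,.993,0,0]),('s7.png',(185.5,112.6),P,[-.122,.993,0,0])):
    c=ld(fn);G=np.array(Q)+Rn.from_quat(q).as_matrix()@[-.011,0,0]
    r=least_squares(lambda d:proj(c,G+[0,0,d[0]])-px,[.03]);print(fn,r.x,r.fun)
```

```text
0 [187.13158915 120.3280016 ]
0.02 [185.13607532 115.38498289]
0.03 [184.11636303 112.85908862]
0.04 [183.08158119 110.29586611]
0.05 [182.03139328 107.69448174]
knuckle [ 0.40610589 -0.33856047  0.24117437] in tool [  -1.15903212   62.2915298  -122.5443652 ]
s1.png [0.02889093] [-0.95584092  0.07790306]
s3.png [0.03431014] [-0.83658873  0.10007127]
s7.png [0.02898715] [-1.27967501  0.51660923]
```

The triangulation says the tips are about 30–35 mm above the reported height, with xy correct. I'll touch the bare table here to calibrate that.

Call:
carry_out(
  steps=[
    [[0,0,40,0],[0,0,80,0],[0,0,120,0],[0,0,140,0],[0,0,148,0],[0,0,149,0],[0,0,149,0]],
  ],
)

```text
t: 15.58
position: [0.4217, -0.4009, -0.0284]
tool_rot: [-0.122, 0.992, -0.001, 0.001]
wrist_force: [-0.2, 0.5, 0.7]
width: -0.002
gripper_force: 0.0
```

Call:
carry_out(
  steps=[
    [[0,0,1,0],[0,0,2,0],[0,0,2,0]],
  ],
)

```text
t: 15.83
position: [0.4211, -0.401, -0.0311]
tool_rot: [-0.122, 0.993, -0.001, 0.001]
wrist_force: [-0.6, -0.7, -0.2]
width: -0.003
gripper_force: 0.0
```

Call:
carry_out(
  steps=[
    [[0,0,1,0],[0,0,1.5,0],[0,0,1.5,0]],
  ],
)

```text
t: 16.08
position: [0.421, -0.401, -0.0319]
tool_rot: [-0.122, 0.993, -0.001, 0.001]
wrist_force: [-2.6, 2.8, 11.7]
width: -0.002
gripper_force: 5.8
```

Call:
carry_out(
  steps=[
    [[0,0,1,0],[0,0,1.5,0],[0,0,1.5,0]],
  ],
)

```text
t: 16.33
position: [0.4211, -0.4011, -0.0319]
tool_rot: [-0.122, 0.993, -0.001, 0.001]
wrist_force: [-4.8, 5.2, 22.1]
width: -0.003
gripper_force: 11.1
```

The table is at a reported z of −0.032, so true tip z = reported + 0.032. Now back behind the block with tips at true z ≈ 0.036, then push.

Call:
carry_out(
  steps=[
    [[0,0,-40,0],[0,0,-80,0],[0,0,-120,0],[0,0,-160,0],[0,0,-190,0],[-11,40,-200,0],[-22,80,-200,0],[-33,120,-200,0],[-44,160,-200,0],[-55,200,-200,0],[-66,240,-190,0],[-75,280,-170,0],[-84,318,-140,0],[-84,318,-105,0],[-84,318,-75,0],[-84,318,-50,0],[-84,318,-39,0],[-84,318,-39,0],[-84,318,-39,0]],
  ],
)

```text
t: 17.92
position: [0.4246, -0.0714, 0.0035]
tool_rot: [-0.122, 0.993, 0.0, -0.0]
wrist_force: [0.3, -0.6, 0.7]
width: -0.003
gripper_force: 0.0
```

Call:
carry_out(
  steps=[
    [[-10,0,0,0],[-20,0,0,0],[-28,0,0,0],[-36,0,0,0],[-42,0,0,0],[-48,0,0,0],[-54,0,0,0],[-60,0,0,0],[-66,0,0,0],[-70,0,0,0],[-74,0,0,0],[-76,0,0,0]],
  ],
)

```text
t: 18.92
position: [0.4991, -0.0529, 0.0033]
tool_rot: [-0.122, 0.993, 0.0, 0.0]
wrist_force: [-3.1, -0.4, 2.4]
width: 0.001
gripper_force: 1.7
```

Run:
```python
from h import *
row(*press(-.091,0,.004),.25-np.pi)
c=snap('scene','s8.png');a=c['pixels'];s0=cv2.imread('pics/s0.png')
r=cv2.matchTemplate(a[165:260,265:330],s0[180:196,290:310],cv2.TM_CCOEFF_NORMED);print(cv2.minMaxLoc(r))
```

```text
row [-18.2  -0.1  -0.7] -0.006 cur yaw -2.897 pos [ 0.4991 -0.0529  0.0033] j6 -0.35 j1 -0.106 F [-3.1 -0.4  2.4] M [-0.181  0.615 -0.013] t 18.92 w 0.001
(-0.5149275660514832, 0.7122445702552795, (21, 2), (9, 66))
```

Call:
carry_out(
  steps=[
    [[-3,0,0,0],[-6,0,0,0],[-9,0,0,0],[-11,0,0,0],[-13,0,0,0],[-13,0,0,0]],
  ],
)

```text
t: 19.47
position: [0.5118, -0.0497, 0.0034]
tool_rot: [-0.122, 0.993, 0.0, 0.0]
wrist_force: [-1.0, 0.1, -0.7]
width: 0.001
gripper_force: 0.2
```

Call:
carry_out(
  steps=[
    [[-1,0,0,0],[-2,0,0,0],[-2,0,0,0]],
  ],
)

```text
t: 19.72
position: [0.5133, -0.0494, 0.0034]
tool_rot: [-0.122, 0.993, 0.0, 0.0]
wrist_force: [-1.6, -0.9, -0.1]
width: 0.001
gripper_force: 0.7
```

Call:
carry_out(
  steps=[
    [[-1,0,0,0],[-2,0,0,0],[-2,0,0,0]],
  ],
)

```text
t: 19.97
position: [0.5154, -0.0489, 0.0034]
tool_rot: [-0.122, 0.993, 0.0, 0.0]
wrist_force: [-1.5, -0.9, 0.1]
width: 0.005
gripper_force: 0.6
```

Call:
carry_out(
  steps=[
    [[-1,0,0,0],[-2,0,0,0],[-2,0,0,0]],
  ],
)

```text
t: 20.22
position: [0.5158, -0.0488, 0.0034]
tool_rot: [-0.122, 0.993, -0.0, -0.001]
wrist_force: [-6.6, -1.8, 4.6]
width: 0.001
gripper_force: 3.5
```

Call:
carry_out(
  steps=[
    [[-1,0,0,0],[-2,0,0,0],[-2,0,0,0]],
  ],
)

```text
t: 20.47
position: [0.5157, -0.0488, 0.0033]
tool_rot: [-0.121, 0.993, -0.001, -0.003]
wrist_force: [-12.6, -3.4, 10.7]
width: 0.001
gripper_force: 7.2
```

Call:
carry_out(
  steps=[
    [[-1,0,0,0],[-2,0,0,0],[-2,0,0,0]],
  ],
)

```text
t: 20.72
position: [0.5155, -0.0488, 0.0033]
tool_rot: [-0.121, 0.993, -0.001, -0.005]
wrist_force: [-21.5, -5.2, 15.4]
width: -0.001
gripper_force: 10.7
```

The block is home: the force rises at TCP press x = −92, as expected. Next I'll fit the brass head and the driver's crossbar precisely, matching projected box outlines to colour masks in both initial pictures.

```bash
cat > fit.py <<'E'
from h import *
from scipy.optimize import minimize
SC=8
def hull(c,x,y,yaw,z0,z1,lx,ly,box):
    R=Rn.from_euler('z',yaw).as_matrix()
    P=np.array([proj(c,R@[sx*lx/2,sy*ly/2,0]+np.array([x,y,z])) for sx in(-1,1) for sy in(-1,1) for z in(z0,z1)])
    P=(P-box[:2]+.5)*SC
    m=np.zeros(((box[3]-box[1])*SC,(box[2]-box[0])*SC),np.uint8)
    cv2.fillConvexPoly(m,cv2.convexHull(np.round(P*16).astype(np.int32)),255,shift=4)
    return cv2.resize(m,None,fx=1/SC,fy=1/SC,interpolation=cv2.INTER_AREA)/255.
def soft(c,box,f):
    p=c['pixels'][box[1]:box[3],box[0]:box[2]];return f(p.astype(float))
def fit(views,f,dims,x0):
    T=[soft(c,b,f) for c,b in views]
    def cost(v): return sum(((hull(c,*v,*dims,b)-t)**2).sum() for (c,b),t in zip(views,T))
    best=None
    for dy in(-.1,0,.1):
        r=minimize(cost,np.array(x0)+[0,0,dy],method='Nelder-Mead',options=dict(initial_simplex=np.array(x0)+[0,0,dy]+np.array([[0,0,0],[.004,0,0],[0,.004,0],[0,0,.12]]),xatol=1e-5,fatol=1e-3))
        if best is None or r.fun<best.fun: best=r
    return best.x,best.fun,[round(t.sum(),1) for t in T],[round(hull(c,*best.x,*dims,b).sum(),1) for c,b in views]
yel=lambda p:cv2.morphologyEx(np.clip((p[...,2]-p[...,0]-70)/40,0,1)*(p[...,1]>p[...,2]*.66),cv2.MORPH_CLOSE,np.ones((5,5)))
blk=lambda p:np.clip((75-p.max(2))/25,0,1)
if __name__=='__main__':
    s=ld('s0.png');t=ld('t0.png');hs=(s,(272,208,304,242));ht=(t,(315,145,342,172))
    H=(.1005,.1265,.032,.032)
    for v in([hs],[ht],[hs,ht]): print('head',fit(v,yel,H,[.605,-.026,.1]))
    ds=(s,(236,148,262,172));dt=(t,(387,193,409,226));D=(.092,.108,.060,.012)
    for v in([ds],[dt],[ds,dt]): print('bar',fit(v,blk,D,[.4715,-.198,-.27]))
E
python3 fit.py
```

```text
head (array([ 0.60476723, -0.02722518,  0.13805834]), np.float64(23.348942954632832), [np.float64(227.5)], [np.float64(269.7)])
head (array([ 0.60632409, -0.02786118,  0.11995298]), np.float64(17.993029123414072), [np.float64(156.2)], [np.float64(184.3)])
head (array([ 0.60462906, -0.02748966,  0.12365182]), np.float64(43.27090710303729), [np.float64(227.5), np.float64(156.2)], [np.float64(270.1), np.float64(184.7)])
bar (array([ 0.46959454, -0.19951188, -0.17904513]), np.float64(60.51958477508651), [np.float64(98.6)], [np.float64(172.9)])
bar (array([ 0.47046437, -0.20108291, -0.3833678 ]), np.float64(63.35611657054979), [np.float64(39.9)], [np.float64(127.3)])
bar (array([ 0.46929275, -0.20055008, -0.22594183]), np.float64(129.64857024221453), [np.float64(98.6), np.float64(39.9)], [np.float64(174.5), np.float64(131.9)])
```

Call:
carry_out(
  steps=[
    [[15,0,0,0],[40,0,-20,0],[60,0,-60,0],[70,0,-100,0],[70,0,-140,0],[70,0,-180,0],[70,0,-200,0],[70,0,-200,0]],
  ],
  gripper=0.3,
)

```text
t: 21.38
position: [0.4562, -0.0647, 0.2093]
tool_rot: [-0.122, 0.993, -0.001, 0.005]
wrist_force: [1.0, 0.4, -0.6]
width: 0.697
gripper_force: 0.0
```

Run:
```python
from fit import *
s=ld('s0.png');t=ld('t0.png');p=t['pixels'];m=p.max(2).astype(int);n=m-p.min(2)
for r in range(195,224,2): print(r,' '.join('%3d/%-3d'%(m[r,q],n[r,q]) for q in range(387,409,2)))
ds=(s,(236,148,262,172));dt=(t,(387,193,409,226));D=(.092,.108,.060,.012)
for th in(70,90):
  b2=lambda p:np.clip((th-p.max(2))/25,0,1)*(p.max(2)-p.min(2)<30)
  for v in([ds],[dt],[ds,dt]): print(th,'bar',fit(v,b2,D,[.4715,-.198,-.27]))
y2=lambda p:cv2.morphologyEx(np.clip((p[...,2]-p[...,0]-40)/40,0,1)*(p[...,1]>p[...,2]*.6),cv2.MORPH_CLOSE,np.ones((5,5)))
hs=(s,(272,208,304,242));ht=(t,(315,145,342,172))
for v in([hs],[ht],[hs,ht]): print('head',fit(v,y2,(.1005,.1265,.032,.032),[.605,-.026,.1]))
```

```text
195 156/81  159/83  159/84  159/85  159/84  158/85  158/84  159/85  159/85  158/84  159/85 
197 151/79  154/82  156/82  155/82  161/85  160/85  160/85  158/83  161/86  161/86  161/86 
199 188/96  167/88  164/86  156/82  138/71   74/16   96/38  148/81  150/82  152/82  152/82 
201 249/62  250/65  251/63  255/79  147/64   65/5    81/21  255/97  197/91  149/71  122/64 
203 247/65  247/65  247/64  254/64  128/53   63/6   112/45  255/60  213/92  178/75   88/44 
205 246/73  246/73  247/72  255/75   59/8    57/5   225/101 255/74  190/79  173/73   90/45 
207 247/62  247/63  248/64  255/103  59/4    57/4   255/71  249/90  192/80  147/64   87/42 
209 247/62  248/62  255/79  136/52   64/4    63/8   205/87  202/86  198/83  149/66   87/42 
211 248/55  242/101 164/15   60/4    65/5    93/29  206/85  198/82  199/83  126/57   89/44 
213 249/64  148/41  146/2    63/6    58/3   172/71  199/83  200/83  204/85  126/56   86/41 
215 248/62  244/97  107/6    65/5    56/5   255/66  215/93  194/80  196/82  113/50   89/44 
217 247/49  254/53  123/52   62/3   117/47  255/63  197/86  198/82  201/83  103/47   91/
[... 843 characters left out ...]
[ 0.47130167, -0.20156782, -0.35420275]), np.float64(42.53526797385621), [np.float64(73.1)], [np.float64(128.2)])
90 bar (array([ 0.46934781, -0.20058165, -0.22555806]), np.float64(106.17507174163782), [np.float64(104.8), np.float64(73.1)], [np.float64(174.3), np.float64(132.4)])
head (array([ 0.6051757 , -0.02754705,  0.09182049]), np.float64(16.359768598615915), [np.float64(288.8)], [np.float64(271.6)])
head (array([ 0.60599357, -0.02792284,  0.14893942]), np.float64(6.69146722414456), [np.float64(184.2)], [np.float64(185.2)])
head (array([ 0.60552072, -0.02774158,  0.10842952]), np.float64(24.275630286428296), [np.float64(288.8), np.float64(184.2)], [np.float64(272.0), np.float64(184.3)])
```

```bash
python3 -c "
from h import *
row(.470,-.2005,.11,-3.412)"
```

```text
row [  20.4 -134.7   99.6] 0.515 cur yaw -2.897 pos [ 0.4562 -0.0647  0.2093] j6 -0.385 j1 -0.141 F [ 1.   0.4 -0.6] M [-0.026  0.014 -0.006] t 21.38 w 0.697
```

Call:
carry_out(
  steps=[
    [[6,-40,0,0.12],[12,-80,20,0.24],[18,-115,50,0.36],[20,-135,80,0.48],[20,-135,100,0.515],[20,-135,100,0.515],[20,-135,100,0.515]],
  ],
  gripper=0.4,
)

```text
t: 21.97
position: [0.4653, -0.1998, 0.1021]
tool_rot: [0.135, 0.991, 0.001, -0.002]
wrist_force: [-0.5, 0.3, 0.2]
width: 0.601
gripper_force: 0.0
```

```bash
python3 -c "
from h import *
row(.470,-.2005,.052,-3.412)"
```

```text
row [-4.9  0.6 50.1] 6.284 cur yaw 2.872 pos [ 0.4653 -0.1998  0.1021] j6 -0.136 j1 -0.406 F [-0.5  0.3  0.2] M [ 0.038 -0.001 -0.037] t 21.97 w 0.601
```

Call:
carry_out(
  steps=[
    [[0,0,0,0],[0,0,0,0]],
  ],
)

```text
t: 22.13
position: [0.4675, -0.1999, 0.1053]
tool_rot: [0.134, 0.991, -0.0, 0.001]
wrist_force: [-0.4, -0.3, 1.5]
width: 0.601
gripper_force: 0.0
```

```bash
python3 -c "
from h import *
row(.470,-.2005,.052,2.871)"
```

```text
row [-2.4  0.1 53.3] 0.002 cur yaw 2.873 pos [ 0.4675 -0.1999  0.1053] j6 -0.135 j1 -0.404 F [-0.4 -0.3  1.5] M [ 0.008 -0.038  0.003] t 22.13 w 0.601
```

Call:
carry_out(
  steps=[
    [[-2,0,20,0],[-2,0,40,0],[-2,0,53,0],[-2,0,53,0],[-2,0,53,0],[-2,0,53,0]],
  ],
)

```text
t: 22.63
position: [0.4694, -0.2008, 0.0522]
tool_rot: [0.134, 0.991, -0.0, 0.001]
wrist_force: [-0.5, 0.3, -0.8]
width: 0.6
gripper_force: 0.0
```

Call:
carry_out(
  steps=[
    [[0,0,0,0],[0,0,0,0],[0,0,0,0],[0,0,0,0],[0,0,0,0],[0,0,0,0],[0,0,0,0]],
  ],
  gripper=1,
  squeeze=60,
)

```text
t: 23.22
position: [0.4688, -0.2012, 0.0513]
tool_rot: [0.135, 0.991, -0.0, 0.001]
wrist_force: [-0.3, 0.1, 6.5]
width: 0.127
gripper_force: 59.1
```

The bar is gripped (width 0.127, about 11 mm; 59 N). Now lift straight out, then carry to above the screw.

Call:
carry_out(
  steps=[
    [[0,0,-15,0],[0,0,-35,0],[0,0,-60,0],[0,0,-95,0],[0,0,-130,0],[0,0,-155,0],[0,0,-155,0],[0,0,-155,0]],
  ],
)

```text
t: 23.88
position: [0.469, -0.2011, 0.2065]
tool_rot: [0.135, 0.991, -0.0, 0.001]
wrist_force: [-0.3, -0.4, -2.8]
width: 0.13
gripper_force: 58.8
```

```bash
python3 -c "
from h import *
row(.6055,-.0277,.198,.11+np.pi)"
```

```text
row [-85.1 203.6   8.7] -0.381 cur yaw 2.871 pos [ 0.469  -0.2011  0.2065] j6 -0.134 j1 -0.405 F [-0.3 -0.4 -2.8] M [0.021 0.012 0.014] t 23.88 w 0.13
```

Call:
carry_out(
  steps=[
    [[-14,34,0,-0.08],[-28,68,0,-0.16],[-43,102,0,-0.24],[-57,136,0,-0.32],[-71,170,0,-0.38],[-85,204,0,-0.38],[-85,204,15,-0.38],[-85,204,25,-0.38],[-85,204,25,-0.38],[-85,204,25,-0.38],[-85,204,25,-0.38]],
  ],
)

```text
t: 24.8
position: [0.6039, -0.0279, 0.1804]
tool_rot: [-0.054, 0.999, -0.0, -0.0]
wrist_force: [-0.8, -0.2, -1.0]
width: 0.127
gripper_force: 58.9
```

Run:
```python
from h import *
row(.6055,-.0277,.18,.11+np.pi)
P=get_state()['position'];tip=P-[0,0,.0413]
for n,f in(('scene','s9.png'),('top','t9.png')):
    c=snap(n,f);b=ld(n[0]+'0.png')['pixels'].astype(int);a=c['pixels'].astype(int)
    print(n,'tip',proj(c,tip),'shaft40',proj(c,tip+[0,0,.04]),'socket',proj(c,[.6055,-.0277,.1265]))
    if n=='scene':
        u,v=proj(c,tip).astype(int);m=abs(a-b).max(2);g=a.max(2);sat=g-a.min(2)
        for r in range(v-22,v+10): print(r,' '.join('%3d'%g[r,q]+('*' if sat[r,q]<40 else ' ') for q in range(u-9,u+11)))
```

```text
row [-1.6 -0.   0.4] -6.285 cur yaw -3.034 pos [ 0.6039 -0.0279  0.1804] j6 -0.154 j1 -0.046 F [-0.8 -0.2 -1. ] M [-0.022  0.031  0.025] t 24.8 w 0.127
scene tip [286.8388321  219.81289835] shaft40 [285.55573617 211.5633795 ] socket [286.98760786 222.90815379]
197  31*  33*  30*  30*  29*  24*  27*  29*  33*  33*  32*  35*  40*  43*  43*  41*  42*  42*  42*  42*
198  40*  54*  55*  38*  27*  24*  28*  29*  33*  34*  33*  34*  38*  43*  40*  39*  37*  40*  41*  41*
199  71*  99*  90*  53*  27*  25*  27*  29*  31*  33*  33*  34*  34*  37*  37*  34*  35*  35*  38*  37*
200 105* 123*  96*  48*  25*  28*  28*  28*  33*  35*  36*  38*  37*  36*  35*  32*  33*  33*  33*  33*
201 106* 123*  93*  42*  26*  26*  28*  33*  42*  51*  50*  46*  40*  35*  32*  31*  34*  36*  36*  35*
202  98* 122*  94*  45*  26*  28*  27*  36*  64*  84*  81*  61*  43*  34*  33*  30*  42*  71*  77*  56*
203  92* 117*  95*  52*  28*  28*  26*  35*  67* 105* 117*  93*  58*  35*  30*  34*  78* 145* 164* 143*
204 102* 116*  98*  56*  31*  27*  26*  30*  64* 108* 127* 108*  70*  39*  29*  50* 124* 199* 227* 224*
205 146
[... 1895 characters left out ...]
91  190  178  161  144  140  145  154  194  244  254  254  254  247  226 
224 125  116  177* 210  218  212  196  183  179  171  158  154  163  216  250  254  254  252  239  217 
225 117  123  201  238  248  245  234  222  218  213  200  188  193  232  252  254  254  249  229  214 
226 109  134  226  253  255  255  254  253  252  249  244  237  237  247  253  254  254  247  225  217 
227 120  154  239  255  255  255  255  255  255  254  254  253  252  253  254  254  252  238  216  217*
228 113  162  228  248  253  255  255  255  255  255  255  254  254  254  254  254  249  229  212  221*
top tip [328.23987238 155.79870013] shaft40 [328.45301458 151.40400197] socket [328.11224304 156.5085869 ]
```

Run:
```python
from h import *
for fns,c0,z in((('s0.png','s5.png'),(288,223),.1265),(('t0.png',),(328,157),.1265)):
    for fn in fns:
        c=ld(fn);a=c['pixels'].astype(float).max(2);u,v=c0
        w=a[v-4:v+5,u-4:u+5];print(w.astype(int)) if fn!='s5.png' else 0
        k=np.clip(215-w,0,None);k[[0,-1]]=0;k[:,[0,-1]]=0
        yy,xx=np.mgrid[v-4:v+5,u-4:u+5];p=((k*xx).sum()/k.sum(),(k*yy).sum()/k.sum())
        print(fn,p,ray(c,*p,z))
```

```text
[[253 253 254 254 254 254 254 253 253]
 [253 253 252 252 253 254 254 253 253]
 [253 251 238 226 233 241 246 250 253]
 [253 248 215 165 165 178 201 238 251]
 [253 241 192 144 138 146 186 241 253]
 [251 237 188 153 146 156 208 248 253]
 [250 239 214 192 181 186 228 250 253]
 [252 249 245 240 232 233 244 252 253]
 [254 253 253 253 251 251 252 253 253]]
s0.png (np.float64(287.98084815321477), np.float64(223.33789329685362)) [ 0.60562379 -0.02515074  0.1265    ]
s5.png (np.float64(287.958904109589), np.float64(223.32267884322678)) [ 0.60560786 -0.02521313  0.1265    ]
[[245 246 246 246 247 246 244 244 246]
 [244 243 242 244 240 233 235 244 245]
 [245 236 209 203 190 178 213 244 246]
 [246 234 167 143 145 150 202 245 246]
 [246 243 197 158 159 163 209 245 246]
 [246 248 206 171 171 175 223 243 245]
 [246 247 208 194 205 218 239 242 245]
 [246 246 237 239 242 244 245 245 245]
 [247 246 246 247 248 247 247 247 248]]
t0.png (np.float64(327.7955182072829), np.float64(156.69327731092437)) [ 0.60500671 -0.02687615  0.1265    ]
```

The socket hole centroid is at scene (287.98, 223.34) and top (327.8, 156.7), so the socket is at about (0.605, −0.0255). The shaft in the scene view sits at column 286.8, matching its projection. I'll correct by 1.4/2.3 mm and lower.

Call:
carry_out(
  steps=[
    [[-1.4,2.3,0,0],[-1.4,2.3,4,0],[-1.4,2.3,8,0],[-1.4,2.3,11,0],[-1.4,2.3,13,0],[-1.4,2.3,15,0],[-1.4,2.3,16,0],[-1.4,2.3,16,0]],
  ],
)

```text
t: 25.57
position: [0.606, -0.0248, 0.1657]
tool_rot: [-0.055, 0.999, -0.0, 0.001]
wrist_force: [-2.2, -0.9, 7.3]
width: 0.126
gripper_force: 60.1
```

Call:
carry_out(
  steps=[
    [[0,0,1,0],[0,0,2,0],[0,0,2,0]],
  ],
)

```text
t: 25.82
position: [0.6064, -0.0248, 0.1655]
tool_rot: [-0.055, 0.999, -0.001, 0.002]
wrist_force: [-3.9, -1.2, 14.1]
width: 0.128
gripper_force: 61.2
```

Contact about 2 mm below the head top with a −x reaction. The reduced tip seems to be in, with the shoulder on the rim. I'll unload slightly, shift toward −x and press.

Call:
carry_out(
  steps=[
    [[0.5,0,-2,0],[1.6,0,-2,0],[1.6,0,-1,0],[1.6,0,0,0],[1.6,0,1,0],[1.6,0,2,0],[1.6,0,2,0]],
  ],
)

```text
t: 26.4
position: [0.606, -0.0249, 0.1651]
tool_rot: [-0.055, 0.999, -0.001, 0.004]
wrist_force: [-3.8, -0.3, 22.7]
width: 0.129
gripper_force: 62.4
```

Call:
carry_out(
  steps=[
    [[0,0,-5,0],[0,0,-7,0],[0,0,-7,0],[0,0,-7,0]],
  ],
)

```text
t: 26.73
position: [0.6044, -0.0245, 0.1672]
tool_rot: [-0.055, 0.999, 0.0, 0.0]
wrist_force: [-0.7, 0.1, 4.3]
width: 0.124
gripper_force: 59.6
```

Run:
```python
from h import *
row(.605,-.0255,.1657)
P=get_state()['position'];tip=P-[0,0,.0413]
c=snap('scene','s10.png');print(proj(c,tip))
a=c['pixels'].astype(int).max(2)
for r in range(214,230): print(r,a[r,280:298])
```

```text
row [-0.5 -1.   1.5] 0 cur yaw -3.032 pos [ 0.6044 -0.0245  0.1672] j6 -0.15 j1 -0.041 F [-0.7  0.1  4.3] M [0.009 0.059 0.008] t 26.73 w 0.124
[288.47604826 223.08020844]
214 [ 66  42  43  43  39  36  59 101 131 162 200 227 225 216 218 214 201 195]
215 [ 56  40  41  40  35  43  81 119 145 176 217 243 249 250 251 251 250 249]
216 [ 41  30  31  32  36  61  99 128 144 171 209 242 250 251 252 252 251 251]
217 [ 48  33  28  30  47  82 115 131 140 165 201 241 251 251 251 251 250 250]
218 [ 98 104  96  93 114 129 128 130 138 162 200 243 253 253 252 252 250 250]
219 [165 196 206 215 228 205 153 131 136 157 196 243 254 254 254 253 251 249]
220 [179 224 245 255 255 245 180 134 133 151 191 240 254 254 254 254 250 247]
221 [163 197 226 248 255 243 184 137 133 150 184 234 252 254 254 252 244 242]
222 [158 180 195 212 216 192 150 131 133 147 178 230 252 254 254 250 233 228]
223 [175 186 191 191 179 153 133 128 132 142 179 234 252 254 254 247 227 221]
224 [205 201 196 190 173 147 130 128 130 140 187 241 253 254 252 239 218 218]
225 [234 234 230 216 202 186 165 151 144 157 214 250 254 254 249 229 214 217]
226 [253 255 254 250 248 248 239 227 216 219 241 253 254 254 247 225 217 221]
227 [255 255 255 255 255 255 255 255 254 253 253 254 254 252 238 217 218 226]
228 [248 253 255 255 255 255 255 255 255 254 254 254 254 249 229 213 221 226]
229 [189 199 216 234 245 253 255 255 255 255 255 255 254 247 226 215 225 224]
```

The shaft is centred on the hole at column 288.0 and its bottom edge is at row 225, so it's roughly right. I'll sweep under light pressure to let it drop in.

Call:
carry_out(
  steps=[
    [[0,0,2,0],[1,0,2.5,0],[2,0,2.5,0],[2,-1,2.5,0],[1,-1,2.5,0],[0,-1,2.5,0],[-1,-1,2.5,0],[-1,0,2.5,0],[-1,1,2.5,0],[0,1,2.5,0],[1,1,2.5,0],[2,1,2.5,0],[1,0,2.5,0],[1,0,2.5,0]],
  ],
)

```text
t: 27.95
position: [0.6041, -0.0251, 0.1655]
tool_rot: [-0.054, 0.999, -0.0, 0.001]
wrist_force: [0.3, -0.7, 7.6]
width: 0.126
gripper_force: 60.1
```

Call:
carry_out(
  steps=[
    [[1,0,-1,0],[2,0,-1,0],[3,0,-1,0],[3,0,-1,0]],
  ],
)

```text
t: 28.28
position: [0.6005, -0.0253, 0.1658]
tool_rot: [-0.055, 0.999, -0.0, 0.0]
wrist_force: [2.6, -1.3, 1.9]
width: 0.129
gripper_force: 59.4
```

Call:
carry_out(
  steps=[
    [[-1,0,0,0],[-3,0,0,0],[-5,0,0,0],[-6,0,0,0],[-6,0,0,0]],
  ],
)

```text
t: 28.7
position: [0.6048, -0.0247, 0.1656]
tool_rot: [-0.055, 0.999, -0.0, -0.002]
wrist_force: [-4.2, -1.5, 5.8]
width: 0.127
gripper_force: 59.9
```

Call:
carry_out(
  steps=[
    [[2,1,0,0],[3,2,0,0],[3,3,0,0],[3,3,0,0]],
  ],
)

```text
t: 29.03
position: [0.6031, -0.023, 0.1658]
tool_rot: [-0.054, 0.999, -0.002, 0.0]
wrist_force: [2.0, -6.7, 2.3]
width: 0.127
gripper_force: 59.9
```

Call:
carry_out(
  steps=[
    [[0,-2,0,0],[0,-4,0,0],[0,-6,0,0],[0,-6,0,0]],
  ],
)

```text
t: 29.37
position: [0.6032, -0.0273, 0.1654]
tool_rot: [-0.055, 0.999, 0.001, -0.001]
wrist_force: [-0.8, -0.2, -0.7]
width: 0.126
gripper_force: 58.9
```

The reduced tip is inside the socket: walls felt at x ≈ 0.6005 and 0.6048, and at y ≈ −0.023. The centre is about (0.6027, −0.0256), so I'll go there and press.

Call:
carry_out(
  steps=[
    [[0.4,1.5,-0.5,0],[0.4,1.5,-0.5,0],[0.4,1.5,1,0],[0.4,1.5,2.5,0],[0.4,1.5,4,0],[0.4,1.5,4,0]],
  ],
)

```text
t: 29.87
position: [0.6034, -0.026, 0.1649]
tool_rot: [-0.055, 0.999, 0.0, 0.002]
wrist_force: [-3.8, 0.1, 16.1]
width: 0.125
gripper_force: 61.3
```

Call:
carry_out(
  steps=[
    [[0.6,0,-1,-0.08],[0.6,0,-1,-0.16],[0.6,0,-1,-0.16],[0.6,0,-1,-0.08],[0.6,0,-1,0],[0.6,0,-1,0.08],[0.6,0,-1,0.16],[0.6,0,-1,0.16],[0.6,0,-1,0.08],[0.6,0,-1,0]],
  ],
)

```text
t: 30.7
position: [0.6034, -0.0261, 0.165]
tool_rot: [-0.057, 0.998, -0.0, 0.002]
wrist_force: [-0.4, 0.1, 9.3]
width: 0.129
gripper_force: 60.4
```

Call:
carry_out(
  steps=[
    [[0,-0.6,-2,0],[0,-1.4,-2,0],[0,-1.4,-2,0],[0,-1.4,-1,0],[0,-1.4,0,0],[0,-1.4,0,0]],
  ],
)

```text
t: 31.2
position: [0.6024, -0.0277, 0.1622]
tool_rot: [-0.054, 0.999, 0.0, -0.0]
wrist_force: [0.5, 1.2, -1.6]
width: 0.126
gripper_force: 58.9
```

Call:
carry_out(
  steps=[
    [[0,-1,0,0],[0,-2,0,0],[0,-2,0,0]],
  ],
)

```text
t: 31.45
position: [0.6026, -0.0295, 0.1626]
tool_rot: [-0.055, 0.999, 0.0, -0.0]
wrist_force: [0.6, 1.8, -2.1]
width: 0.125
gripper_force: 58.8
```

Call:
carry_out(
  steps=[
    [[1,0,0,0],[2,0,0,0],[2,0,0,0]],
  ],
)

```text
t: 31.7
position: [0.6015, -0.0297, 0.163]
tool_rot: [-0.055, 0.999, 0.0, 0.001]
wrist_force: [4.2, 2.2, -2.9]
width: 0.126
gripper_force: 58.6
```

At y = −0.0277 it dropped to 0.1622 with no load, so it has entered. I'll undo the last two shifts and lower to the floor.

Call:
carry_out(
  steps=[
    [[-2.2,1.8,0,0],[-2.2,1.8,0,0],[-2.2,1.8,3,0],[-2.2,1.8,6,0],[-2.2,1.8,9,0],[-2.2,1.8,12,0],[-2.2,1.8,12,0]],
  ],
)

```text
t: 32.28
position: [0.6024, -0.028, 0.15]
tool_rot: [-0.055, 0.999, -0.0, -0.001]
wrist_force: [0.8, -0.8, -0.9]
width: 0.127
gripper_force: 58.9
```

Call:
carry_out(
  steps=[
    [[0,0,2,0],[0,0,4,0],[0,0,4,0]],
  ],
)

```text
t: 32.53
position: [0.6028, -0.028, 0.147]
tool_rot: [-0.055, 0.999, -0.0, 0.0]
wrist_force: [0.1, 0.7, -1.0]
width: 0.126
gripper_force: 59.1
```

Call:
carry_out(
  steps=[
    [[0,0,1,0],[0,0,2,0],[0,0,2,0]],
  ],
)

```text
t: 32.78
position: [0.6032, -0.028, 0.1467]
tool_rot: [-0.055, 0.999, -0.0, 0.001]
wrist_force: [-2.8, 0.1, 10.2]
width: 0.119
gripper_force: 60.3
```

Call:
carry_out(
  steps=[
    [[0,0,1,0],[0,0,1.5,0],[0,0,1.5,0]],
  ],
)

```text
t: 33.03
position: [0.6035, -0.028, 0.1466]
tool_rot: [-0.055, 0.999, -0.0, 0.002]
wrist_force: [-3.7, 0.6, 14.5]
width: 0.13
gripper_force: 61.2
```

Seated on the floor (10–14 N at 0.1467). I'll unload it and turn clockwise in steps while logging the moment about z.

Create rd.py:
```python
from h import *
L=[]
for i in range(5):
    s=get_state();L.append([s['moment'][2],s['effort'][5],s['wrist_force'][2],s['wrist_force'][0],s['wrist_force'][1]])
    if i<4: camera('scene')
L=np.array(L);M=Rn.from_quat(s['tool_rot']).as_matrix()
print('mz',np.round(L[:,0],3),'mean',L[:,0].mean().round(4),'eff6',L[:,1].mean().round(4),'F',L[:,2:].mean(0).round(1),'yaw',round(np.arctan2(M[1,0],M[0,0])%(2*np.pi),4),'z',s['position'][2].round(4),'t',round(s['t'],2))
```

```text
(no output)
```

Call:
carry_out(
  steps=[
    [[0.5,0,-2,0],[0.5,0,-3,0],[0.5,0,-3,0]],
  ],
)

```text
t: 33.28
position: [0.6025, -0.028, 0.1468]
tool_rot: [-0.055, 0.999, -0.0, 0.0]
wrist_force: [0.4, 0.4, 4.8]
width: 0.129
gripper_force: 59.8
```

```bash
python3 rd.py
```

```text
mz [-0.021  0.009  0.002 -0.027  0.013] mean -0.0048 eff6 0.0002 F [ 4.7 -0.3  0.3] yaw 3.2508 z 0.1468 t 33.48
```

Call:
carry_out(
  steps=[
    [[0,0,0,0.05],[0,0,0,0.1]],
  ],
)

```text
t: 33.65
position: [0.6028, -0.028, 0.1468]
tool_rot: [-0.003, 1.0, -0.0, 0.001]
wrist_force: [0.9, 0.2, 5.7]
width: 0.13
gripper_force: 59.8
```

```bash
python3 rd.py
```

```text
mz [ 0.027  0.033  0.039  0.024 -0.016] mean 0.0215 eff6 -0.0047 F [ 5.6  0.4 -0.1] yaw 3.1523 z 0.1468 t 33.85
```

Call:
carry_out(
  steps=[
    [[0,0,0,0.05],[0,0,0,0.1]],
  ],
)

```text
t: 34.02
position: [0.603, -0.028, 0.1468]
tool_rot: [0.046, 0.999, 0.0, 0.001]
wrist_force: [2.8, 0.5, 3.8]
width: 0.124
gripper_force: 59.8
```

```bash
python3 rd.py
```

```text
mz [ 0.037 -0.008  0.057  0.012  0.035] mean 0.0265 eff6 0.0021 F [4.7 2.  0.7] yaw 3.0535 z 0.1468 t 34.22
```

Call:
carry_out(
  steps=[
    [[0,0,0,0.05],[0,0,0,0.1]],
  ],
)

```text
t: 34.38
position: [0.603, -0.0278, 0.1468]
tool_rot: [0.095, 0.995, 0.0, 0.001]
wrist_force: [2.7, 0.3, 5.1]
width: 0.123
gripper_force: 59.8
```

```bash
python3 rd.py
```

```text
mz [0.072 0.059 0.043 0.05  0.018] mean 0.0483 eff6 0.0372 F [5.2 2.3 0.7] yaw 2.9542 z 0.1467 t 34.58
```

Call:
carry_out(
  steps=[
    [[0,0,-0.5,0.05],[0,0,-0.5,0.1]],
  ],
)

```text
t: 34.75
position: [0.603, -0.0277, 0.1468]
tool_rot: [0.144, 0.99, 0.0, 0.0]
wrist_force: [3.0, 1.3, 2.2]
width: 0.13
gripper_force: 59.5
```

```bash
python3 rd.py
```

```text
mz [0.129 0.032 0.056 0.034 0.029] mean 0.0561 eff6 0.0366 F [2.3 3.2 1.1] yaw 2.8539 z 0.1468 t 34.95
```

Call:
carry_out(
  steps=[
    [[0,0,0,0.05],[0,0,0,0.1]],
  ],
)

```text
t: 35.12
position: [0.6028, -0.0277, 0.1469]
tool_rot: [0.194, 0.981, 0.0, 0.0]
wrist_force: [4.3, 1.4, 1.2]
width: 0.127
gripper_force: 59.4
```

```bash
python3 rd.py
```

```text
mz [0.099 0.051 0.049 0.027 0.026] mean 0.0503 eff6 0.0315 F [1.2 4.3 1.6] yaw 2.7535 z 0.1468 t 35.32
```

Call:
carry_out(
  steps=[
    [[0,0,0,0.05],[0,0,0,0.1]],
  ],
)

```text
t: 35.48
position: [0.6027, -0.0278, 0.1468]
tool_rot: [0.243, 0.97, 0.0, 0.0]
wrist_force: [5.3, 2.3, 1.9]
width: 0.126
gripper_force: 59.3
```

```bash
python3 rd.py
```

```text
mz [0.08  0.063 0.094 0.061 0.027] mean 0.0649 eff6 0.0276 F [1.6 5.1 2.1] yaw 2.6532 z 0.1468 t 35.68
```

Call:
carry_out(
  steps=[
    [[0,0,0,0.05],[0,0,0,0.1]],
  ],
)

```text
t: 35.85
position: [0.6028, -0.0277, 0.1469]
tool_rot: [0.291, 0.957, 0.0, 0.0]
wrist_force: [6.2, 2.1, 0.8]
width: 0.124
gripper_force: 59.2
```

```bash
python3 rd.py
```

```text
mz [0.112 0.015 0.037 0.061 0.056] mean 0.0564 eff6 0.0284 F [0.9 5.5 2.2] yaw 2.5532 z 0.1468 t 36.05
```

```bash
cat > r1.py <<'E'
from h import *
s=get_state();M=Rn.from_quat(s['tool_rot']).as_matrix()
print('mz %.3f e6 %.3f'%(s['moment'][2],s['effort'][5]),'F',s['wrist_force'].round(1),'yaw %.3f t %.2f'%(np.arctan2(M[1,0],M[0,0])%(2*np.pi),s['t']))
E
python3 r1.py
```

```text
mz 0.056 e6 0.060 F [5.7 2.7 1.7] yaw 2.553 t 36.05
```

Call:
carry_out(
  steps=[
    [[-0.6,0.9,0,0.05]],
  ],
)

```text
t: 36.13
position: [0.6033, -0.0275, 0.1468]
tool_rot: [0.314, 0.949, 0.0, -0.0]
wrist_force: [2.1, 1.2, 2.8]
width: 0.126
gripper_force: 59.5
```

```bash
python3 r1.py
```

```text
mz 0.112 e6 -0.976 F [2.1 1.2 2.8] yaw 2.503 t 36.13
```

Call:
carry_out(
  steps=[
    [[0,0,0,0.05]],
  ],
)

```text
t: 36.22
position: [0.6032, -0.0275, 0.1468]
tool_rot: [0.338, 0.941, 0.0, -0.0]
wrist_force: [4.4, 2.1, 2.2]
width: 0.131
gripper_force: 59.4
```

```bash
python3 r1.py
```

```text
mz 0.070 e6 -0.575 F [4.4 2.1 2.2] yaw 2.451 t 36.22
```

Call:
carry_out(
  steps=[
    [[0,0,0,0.05]],
  ],
)

```text
t: 36.3
position: [0.6032, -0.0274, 0.1468]
tool_rot: [0.362, 0.932, 0.0, -0.0]
wrist_force: [4.0, 1.9, 1.3]
width: 0.13
gripper_force: 59.4
```

```bash
python3 r1.py
```

```text
mz 0.057 e6 -0.525 F [4.  1.9 1.3] yaw 2.401 t 36.30
```

Call:
carry_out(
  steps=[
    [[0,0,0,0.05]],
  ],
)

```text
t: 36.38
position: [0.6032, -0.0274, 0.1468]
tool_rot: [0.385, 0.923, 0.0, -0.0]
wrist_force: [3.4, 1.8, 2.2]
width: 0.128
gripper_force: 59.4
```

```bash
python3 r1.py
```

```text
mz 0.083 e6 -0.522 F [3.4 1.8 2.2] yaw 2.351 t 36.38
```

Call:
carry_out(
  steps=[
    [[0,0,0,0.05]],
  ],
)

```text
t: 36.47
position: [0.6033, -0.0274, 0.1468]
tool_rot: [0.408, 0.913, 0.0, -0.0]
wrist_force: [3.5, 2.2, 2.8]
width: 0.133
gripper_force: 59.4
```

```bash
python3 r1.py
```

```text
mz 0.117 e6 -0.521 F [3.5 2.2 2.8] yaw 2.301 t 36.47
```

Call:
carry_out(
  steps=[
    [[0,0,0,0.05]],
  ],
)

```text
t: 36.55
position: [0.6033, -0.0274, 0.1468]
tool_rot: [0.431, 0.902, 0.0, -0.0]
wrist_force: [3.8, 1.9, 1.9]
width: 0.128
gripper_force: 59.4
```

```bash
python3 rd.py
```

```text
mz [ 0.072  0.057  0.011  0.054 -0.017] mean 0.0355 eff6 0.051 F [1.6 4.6 2. ] yaw 2.2534 z 0.1468 t 36.75
```

The joint-6 effort during steady turning is −0.522 with very little noise, so it should show contact clearly. Continuing.

Call:
carry_out(
  steps=[
    [[0,0,0,0.05],[0,0,0,0.1]],
  ],
)

```text
t: 36.92
position: [0.6034, -0.0274, 0.1468]
tool_rot: [0.475, 0.88, 0.0, -0.0]
wrist_force: [4.5, 2.1, 1.2]
width: 0.129
gripper_force: 59.3
```

```bash
python3 r1.py
```

```text
mz 0.130 e6 -0.580 F [4.5 2.1 1.2] yaw 2.151 t 36.92
```

Call:
carry_out(
  steps=[
    [[0,0,0,0.05]],
  ],
)

```text
t: 37.0
position: [0.6034, -0.0274, 0.1468]
tool_rot: [0.497, 0.868, 0.0, -0.0]
wrist_force: [4.5, 2.9, 1.7]
width: 0.125
gripper_force: 59.3
```

```bash
python3 r1.py
```

```text
mz 0.113 e6 -0.525 F [4.5 2.9 1.7] yaw 2.101 t 37.00
```

Call:
carry_out(
  steps=[
    [[0,0,0,0.05]],
  ],
)

```text
t: 37.08
position: [0.6034, -0.0274, 0.1469]
tool_rot: [0.519, 0.855, 0.0, -0.0]
wrist_force: [3.9, 2.0, 1.5]
width: 0.128
gripper_force: 59.3
```

```bash
python3 r1.py
```

```text
mz 0.103 e6 -0.505 F [3.9 2.  1.5] yaw 2.051 t 37.08
```

Call:
carry_out(
  steps=[
    [[0,0,0,0.05]],
  ],
)

```text
t: 37.17
position: [0.6035, -0.0274, 0.1469]
tool_rot: [0.54, 0.842, 0.0, 0.0]
wrist_force: [4.0, 1.4, 1.9]
width: 0.129
gripper_force: 59.3
```

```bash
python3 r1.py
```

```text
mz 0.172 e6 -0.474 F [4.  1.4 1.9] yaw 2.001 t 37.17
```

Call:
carry_out(
  steps=[
    [[0,0,0,0.05]],
  ],
)

```text
t: 37.25
position: [0.6035, -0.0274, 0.1469]
tool_rot: [0.561, 0.828, 0.0, 0.0]
wrist_force: [5.6, 2.3, 2.2]
width: 0.128
gripper_force: 59.3
```

```bash
python3 r1.py
```

```text
mz 0.113 e6 -0.473 F [5.6 2.3 2.2] yaw 1.951 t 37.25
```

```bash
python3 rd.py; python3 rd.py
```

```text
mz [0.113 0.069 0.033 0.111 0.114] mean 0.0881 eff6 0.0866 F [1.4 4.9 2.1] yaw 1.9531 z 0.1469 t 37.45
mz [0.114 0.097 0.076 0.078 0.079] mean 0.0889 eff6 0.0892 F [1.7 4.3 1.9] yaw 1.9531 z 0.1469 t 37.65
```

Contact is clear: the resting moment rose from 0.052 to 0.088 and the steady effort by 0.05, so about 7–9 N. I'll relieve the side load, release and rise.

Call:
carry_out(
  steps=[
    [[0,1,0,0],[0,1,0,0],[0,1,0,0]],
  ],
)

```text
t: 37.9
position: [0.6039, -0.0272, 0.1469]
tool_rot: [0.56, 0.828, -0.0, -0.0]
wrist_force: [3.2, 1.1, 2.7]
width: 0.126
gripper_force: 59.5
```

```bash
python3 rd.py
```

```text
mz [0.058 0.124 0.085 0.101 0.097] mean 0.0929 eff6 0.0856 F [2.7 2.4 1.6] yaw 1.951 z 0.1469 t 38.1
```

Call:
carry_out(
  steps=[
    [[0,1,0,0],[0,1,0,0],[0,1,0,0],[0,1,0,0],[0,1,0,0],[0,1,0,0]],
  ],
  gripper=0.5,
)

```text
t: 38.6
position: [0.6049, -0.0269, 0.1467]
tool_rot: [0.561, 0.828, -0.0, -0.0]
wrist_force: [0.5, 0.5, -0.0]
width: 0.501
gripper_force: 0.0
```

Call:
carry_out(
  steps=[
    [[0,1,-10,0],[0,1,-25,0],[0,1,-50,0],[0,1,-80,0],[0,1,-110,0],[0,1,-120,0],[0,1,-120,0]],
  ],
)

```text
t: 39.18
position: [0.6073, -0.0265, 0.2712]
tool_rot: [0.561, 0.828, 0.002, 0.003]
wrist_force: [-0.3, 0.6, 0.2]
width: 0.5
gripper_force: 0.0
```

```bash
python3 r1.py
```

```text
mz -0.025 e6 0.000 F [-0.3  0.6  0.2] yaw 1.951 t 39.18
```

Call:
carry_out(
  steps=[
    [[10,-25,-15,0],[25,-60,-30,0],[37,-93,-30,0],[50,-125,-30,0],[50,-125,-30,0],[50,-125,-30,0]],
  ],
)

```text
t: 39.68
position: [0.4699, -0.0264, 0.2972]
tool_rot: [0.561, 0.828, 0.0, 0.0]
wrist_force: [1.6, -0.7, -0.2]
width: 0.504
gripper_force: 0.0
```

Run:
```python
from fit import *
c=snap('scene','s11.png');b=ld('s0.png')['pixels'].astype(int);a=c['pixels'].astype(int)
X=np.array([.605,-.0265,.2035]);d=np.array([np.cos(1.95),np.sin(1.95),0])*.027
print('bar top',[proj(c,X+k*d).round(1) for k in(-1,0,1)],[a[tuple(proj(c,X+k*d).round().astype(int)[::-1])].max() for k in(-1,-.5,0,.5,1)])
for x in(-80,-74,-68): print(x,proj(c,press(x/1000,0,.052)).round(1))
u,v=proj(c,X).astype(int);g=a.max(2)
for r in range(v-14,v+24,2): print(r,g[r,u-22:u+23:2])
for x in range(-140,-40,5):
    p=proj(c,press(x/1000,0,.042)).round().astype(int);print(x,g[p[1],p[0]],end='; ')
print(get_state()['t'])
```

```text
bar top [array([272.4, 206.7]), array([285.1, 206.9]), array([297.7, 207. ])] [np.int64(76), np.int64(44), np.int64(43), np.int64(44), np.int64(68)]
-80 [295.6 207.8]
-74 [295.2 209.9]
-68 [294.8 212. ]
192 [146 149 150 149 151 150 150 152 155 159 157 156 200 185 251 246 198 186
 179 171 158 168 248]
194 [155 152 151 149 150 149 152 152 152 149 140 144 200 215 251 239 228 236
 235 234 216 174 250]
196 [159 161 159 157 154 152 152 149 148 151 116 181 188 233 251 232 231 232
 232 233 197 188 251]
198 [158 156 158 161 159 157 156 154 154 152 115 196 163 241 250 227 232 233
 232 232 186 215 251]
200 [176 172 166 158 159 162 163 160 155 156 131 217 169 249 249 222 233 232
 232 232 177 233 250]
202 [168 172 176 176 170 162 161 163 164 156 128 217 185 251 246 226 231 232
 233 230 159 241 250]
204 [160 166 169 171 175 178 174 165 163 134 160 193 212 253 240 218 228 228
 232 225 167 248 250]
206 [159 155 158 164 145  85  85  85  81  66  91  93 103 142 110  86  88  90
 186 215 182 251 247]
208 [174 172 164 157 115  40  42  43  42  44  43  41  42  42  40  41  41  40
 119 182 201 251 241]
210 [1
[... 476 characters left out ...]
250 245 226]
220 [154 158 158 151 149 153 155 145 137 195 194 183 138 198 255 254 250 249
 244 229 251 240 228]
222 [155 156 154 157 157 152 150 141 126 190 186 149 140 170 253 254 245 237
 219 235 251 233 227]
224 [155 154 155 156 157 157 159 125 167 214 203 188 142 152 238 254 251 233
 197 241 250 227 226]
226 [163 163 159 154 154 159 158 109 157 242 255 249 227 244 253 254 254 232
 185 248 250 226 227]
228 [162 163 165 164 162 158 151 111 159 194 255 254 254 254 254 251 235 213
 182 251 247 221 226]
-140 154; -135 151; -130 230; -125 235; -120 232; -115 232; -110 232; -105 232; -100 232; -95 184; -90 89; -85 42; -80 28; -75 24; -70 122; -65 251; -60 251; -55 252; -50 252; -45 254; 39.7333
```

The driver's bar is level at its predicted place (rows 206–212, columns 273–298) with the shaft going into the head. The channel floor is clear back to the press. Handing in.

```bash
python3 -c "
from station import workorder
print(workorder.hand_in())"
```

```text
the job is handed in; nothing more can be done
None
```

I handed the job in at about 40 s; the judge gave no verdict. The block is home against the column, the stop is pinching it at an estimated 7–9 N (inferred from the turning torque), the driver is standing in the screw, and the gripper is clear of everything.

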